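Weigh the batch of doll feet on the dial scale

ROBOT

A 7-joint arm with a two-finger parallel gripper is mounted at the origin on the work surface. World frame = base frame: x ahead of the robot, y to its left, z up, the work surface at z = 0. Lengths are in m, angles in rad, forces in N, time in s.
With the tool pointing down it reaches from about 0.4 to 0.85 m from the base axis. Payload 4.5 kg.
Tool frame: the origin (TCP) lies between the finger pads; the fingertips stand r.tip_reach ahead of it and the grasp point (between the pads) lies 11 mm behind it (r.tip_reach is the distance from the TCP to the fingertips, in m); z points along the fingers, y is the line along which they close (so a half turn about z gives the same grasp; the last joint's range is limited). The gripper opens to 88 mm and grips with 3 to 60 N. Pads are 18 mm wide; open, the fingers measure 123 mm over their backs; the gripper's body (75 mm by 187 mm) begins 45 mm behind the grasp point.
Start: joints at [1.371, 0.689, -0.195, 1.565, 0.157, 0.902, -0.215], TCP at [0.145, -0.608, 0.247] pointing down, gripper open.
Joint ranges: [-3.01, 3.01], [-0.46, 2.08], [-1.47, 1.51], [0.13, 2.56], [-1, 4.14], [0.04, 2.09], [-2.66, 2.66]. Speed limits (rad/s): [2.57, 2.57, 3.14, 3.14, 3.14, 3.14, 3.14].

INTERFACE

Orientations are given as a unit quaternion [x, y, z, w].
In Python, from plant import r, vision, workorder gives the robot as it stands.
- The arm moves only by the tool drive_tool, never from a script. Its argument "targets" is a list of rows, each an object of numbers: "tx", "ty", "tz": the shift along the world's x, y, z in units of 0.03 m (1.0 is 0.03 m); "wx", "wy", "wz": the turn, a rotation vector about the world's x, y, z in units of 60 degrees (1.0 is 60 degrees); "claw": the opening, from -1 (shut) to 1 (fully open). A call has exactly 8 rows; each row shifts and turns the commanded pose from where the row before left it; what a row does not reach is not made up. A row lasts 1/10 s, in which the tool goes at most 50 mm and 8.59 degrees, less where a joint would pass 70% of its speed; a pose out of reach is approached as far as the arm can. A call with a number of a shift or a turn outside -1 to 1 is refused whole. A call with a gripper value outside its range is refused whole. The fingers move at their own pace and stop on an object; "force" is the grip in N (left out, the last holds). Time passes only in rows, so rows that do not move let the fingers close, or fill a call up. It gives the time, the measured TCP pose, the force, the opening and the grip force at its end, in the units of the state.
- r.get_state(): the state, without advancing time (a new reading comes with each control period).
- vision.snapshot(name): name is "scene" or "top" or "wrist"; returns a dict with "image" (384x512x3 uint8, blue, green, red), "range_z" (384x512 float32, m along the optical axis (not along the pixel's ray), 0 where there is no reading), "K" (3x3 intrinsics, pixels), "cam_to_world" (4x4, takes a point from camera to world coordinates). Camera axes: x right, y up, looking along -z (the intrinsics and any distortion apply to the point x, -y, -z); pixel columns grow to the right and rows downward; lengths in m; the calibration is good to about 2 mm. A picture is of the moment at which its call begins.
- workorder.finish_job(): hands the job in; it is judged then, once.
The state is a dict: "clock": time; "q": joint angles; "qd": joint speeds; "joint_torque": joint torques, N m; "tool_pos": TCP position; "eef_rot": TCP orientation; "contact_force": force on the tool from outside, world axes, zero at the start; "moment": the same for the moment, N m; "opening": opening from 0.0 (shut) to 1.0 (fully open); "finger_force": force on a finger pad.
Only numpy, scipy, OpenCV 4.12 (cv2) and the standard library are available. Lean on these libraries where they do the work, as an engineer would, in place of code of your own. Each camera call takes 0.05 s, during which the arm holds its last target. There are 200 camera calls.

TASK

Weigh the batch of turned doll feet: with the pan still empty, turn the scale's tare knob until the zero mark of its dial lies under the pointer and leave the knob so, then stand every doll foot upright on the pan, clear inside its edges. When they are all on, slide the dust cover aside, press the record button under it right down, and slide the cover fully shut again. Leave the feet standing on the pan, and leave the faceplate, the bone tool and the crock where they are.

Things in the scene. Friction and masses are not known exactly. Their poses are not given: they have to be found in the camera images.
- pan_mid (a point): Centre of the top face of the scale's flat steel weighing pan (no rim), which forms the left part of the dial bench scale. The pan is a rectangle 200 mm along this point's x by 230 mm along its y; z is up. Unloaded its top stands 46 mm above the bench, level with the deck of the scale. The point's axes are the scale's axes: x points away from the robot, y to the left. The scale is 200 mm (x) by 450 mm (y), its position and yaw vary (yaw up to 0.2 rad); it does not move.
- pan (a joint): Sinking of the pan on its spring, m: 0 empty, about 1.2 mm per 75 g foot, end stop at 12 mm.
- dial_center (a point): Centre of the scale's round white dial (100 mm across, 6 mm above the deck at this point, steel ring around it 9 mm high), let into the top deck to the right of the pan, on the side away from the robot. Face and pointer turn about the vertical axis through it.
- zero_mark (a point): The zero of the dial: the one long broad tick of the dial face, this point 42 mm from the dial's centre. The face carries 40 ticks, 0.157 rad apart, and turns with the tare knob: half as far and in the same sense. At the start the zero mark stands 0.35 to 0.95 rad clockwise (seen from above) of the pointer.
- pointer_tip (a point): Tip of the scale's black pointer, 42 mm from the dial's centre, over the turning face. With the pan empty it points straight away from the robot (scale's +x); the scale reads zero when the zero mark lies under the tip. Load turns it clockwise, about 0.37 rad per foot; the tare knob does not move it.
- tare_grip (a point): The tare knob: a black fluted upright cylinder 36 mm in diameter, 24 mm high, on the right of the dial, axis vertical; this point is on its axis, 13 mm above its lower end and 17 mm above the deck (11 mm below its top). Turned anticlockwise from above it brings the zero mark anticlockwise, back under the pointer; from the start it needs 0.7 to 1.9 rad. Slight friction (0.04 N m), stays where it is left.
- tare (a joint): Angle of the tare knob, rad, growing clockwise seen from above; free from -2.6 to 2.6. 0 is where the empty scale reads zero.
- cover_grip (a point): Finger rib of the sliding dust cover over the record button, on the near right of the deck: an aluminium plate 54 by 56 mm, its top 17 mm above the deck, running between two rails 14 mm high, with an upright rib on its middle 40 mm long (scale's x), 10 mm thick (scale's y), 22 mm high. The point is at the middle of the rib, 28 mm above the deck.
- cover (a joint): Travel of the dust cover, m: 0 is fully shut (over the button), 0.062 is fully open. It opens towards the scale's +y (left, towards the pan); 1.5 N of friction, stays where it is left.
- button_top (a point): Top centre of the record button, a grey disc 28 mm in diameter standing 9 mm above the deck, in the middle under the shut cover; pressed straight down. With the cover fully open the cover's edge is 34 mm from the button's centre; the rails stand 28 mm from it on the near and far sides.
- button (a joint): Depth of the record button, m: 0 is up, 0.005 fully down. It gives way from 1.5 N and is fully down at 4.5 N; springs back.
- foot0_mid (a point): Centre, half-way up, of one turned birch doll foot (the lower half of a nesting doll): pale wood, 48 mm high, foot 41 mm across, greatest diameter 48 mm at 26 mm up, with a seat 35 mm across and 10 mm high turned on its top; 75 g give or take 25 %, z up. It stands on the bench to the left of the scale, at least 70 mm from the next, centre to centre. All are alike; 3 to 5 are present, the others absent.
- foot1_mid (a point): Centre, half-way up, of one turned birch doll foot (the lower half of a nesting doll): pale wood, 48 mm high, foot 41 mm across, greatest diameter 48 mm at 26 mm up, with a seat 35 mm across and 10 mm high turned on its top; 75 g give or take 25 %, z up. It stands on the bench to the left of the scale, at least 70 mm from the next, centre to centre. All are alike; 3 to 5 are present, the others absent.
- foot2_mid (a point): Centre, half-way up, of one turned birch doll foot (the lower half of a nesting doll): pale wood, 48 mm high, foot 41 mm across, greatest diameter 48 mm at 26 mm up, with a seat 35 mm across and 10 mm high turned on its top; 75 g give or take 25 %, z up. It stands on the bench to the left of the scale, at least 70 mm from the next, centre to centre. All are alike; 3 to 5 are present, the others absent.
- foot3_mid (a point): Centre, half-way up, of one turned birch doll foot (the lower half of a nesting doll): pale wood, 48 mm high, foot 41 mm across, greatest diameter 48 mm at 26 mm up, with a seat 35 mm across and 10 mm high turned on its top; 75 g give or take 25 %, z up. It stands on the bench to the left of the scale, at least 70 mm from the next, centre to centre. All are alike; 3 to 5 are present, the others absent.
- foot4_mid (a point): Centre, half-way up, of one turned birch doll foot (the lower half of a nesting doll): pale wood, 48 mm high, foot 41 mm across, greatest diameter 48 mm at 26 mm up, with a seat 35 mm across and 10 mm high turned on its top; 75 g give or take 25 %, z up. It stands on the bench to the left of the scale, at least 70 mm from the next, centre to centre. All are alike; 3 to 5 are present, the others absent.
- faceplate: Bystander: pear-wood lathe faceplate, a disc 120 mm across and 16 mm thick with a hub 60 mm across, 34 mm high in all, lying beyond the work; origin under its centre.
- bone_tool: Bystander: flat bone smoothing tool 152 by 22 by 8 mm lying beyond the scale, long along its x; origin under its centre.
- crock: Bystander: green glazed crock with a chipped rim, 112 mm across, 95 mm high, to the right of the scale; origin under its centre.
Things that resemble listed ones, but are neither listed nor needed, are in the scene too. What is shaped like the part that bears foot3_mid but blue or turquoise is not meant. Leave any black look-alike of the part that bears foot1_mid alone.

How it is judged:
By the outcome, as a careful person would: the job done as asked, in the order asked, and still so for the second after the job is handed in, with the robot touching nothing.
Of foot0, foot1, foot2, foot3, foot4 only 3 to 5 are there at a start; the rules pass over those that are not, and their reading is None.
At some moment in a run one of foot0, foot1, foot2, foot3, foot4 may be knocked a few centimetres aside while the robot is not near it.
It also fails if it takes over 210 s, if anything falls off the work surface, if the arm or the gripper's body presses on something with over 40 N, if the wrist force passes 120 N, or if a joint passes its speed limit or range.

## Working session

There is one attempt and no reset: what is moved stays moved. The work goes in short steps, Python scripts to look and compute and a tool call to move; the robot and the scene stay as the last step left them, time stands still between calls to the robot, and variables do not carry over. Pictures are saved under pics/ and viewed, at most 14 in all, crops included, and the job is handed in when it is done.

Besides the shell and the picture viewer there is one more tool, called after "Request:" as name(argument=value, ...), one argument or row to a line, values as JSON. drive_tool: Moves the arm, as the interface text tells. Its arguments: {"type":"object","properties":{"targets":{"type":"array","items":{"type":"object","properties":{"tx":{"type":"number"},"ty":{"type":"number"},"tz":{"type":"number"},"wx":{"type":"number"},"wy":{"type":"number"},"wz":{"type":"number"},"claw":{"type":"number"}}}},"force":{"type":"number"}},"required":["targets"]}

```bash
ls; mkdir -p pics; cat > h.py <<'E'
import numpy as np, cv2
from plant import r, vision, workorder
def snap(n):
    s=vision.snapshot(n); np.savez(f'{n}.npz',**s); return s
def load(n): return dict(np.load(f'{n}.npz'))
def ray(s,u,v,z):
    K=s['K'];T=s['cam_to_world'];d=T[:3,:3]@np.array([(u-K[0,2])/K[0,0],-(v-K[1,2])/K[1,1],-1.]);o=T[:3,3]
    return o+d*(z-o[2])/d[2]
def pt(s,u,v):
    K=s['K'];T=s['cam_to_world'];D=s['range_z'][int(v),int(u)]
    return T[:3,:3]@(D*np.array([(u-K[0,2])/K[0,0],-(v-K[1,2])/K[1,1],-1.]))+T[:3,3]
def proj(s,p):
    T=s['cam_to_world'];c=T[:3,:3].T@(np.asarray(p)-T[:3,3]);K=s['K'];return K[0,0]*c[0]/-c[2]+K[0,2],K[1,1]*-c[1]/-c[2]+K[1,2]
def cloud(s):
    K=s['K'];T=s['cam_to_world'];D=s['range_z'];v,u=np.mgrid[:D.shape[0],:D.shape[1]]
    return np.stack([D*(u-K[0,2])/K[0,0],-D*(v-K[1,2])/K[1,1],-D],-1)@T[:3,:3].T+T[:3,3]
E
python3 - <<'E'
from h import *
a=snap('scene');b=snap('top')
for s,n in((a,'scene'),(b,'top')):
    cv2.imwrite(f'pics/{n}0.png',cv2.resize(s['image'],(800,600)));print(s['cam_to_world'].round(3),s['K'].round(1),[k for k in s])
st=r.get_state();print(st,r.tip_reach)
E
```

```text
pics
[[-0.687 -0.427  0.587  1.302]
 [ 0.726 -0.402  0.557  0.669]
 [-0.002  0.81   0.587  0.79 ]
 [ 0.     0.     0.     1.   ]] [[398.    0.  252.6]
 [  0.  398.  182.7]
 [  0.    0.    1. ]] ['image', 'range_z', 'K', 'cam_to_world']
[[-0.026  0.995 -0.093  0.459]
 [-1.    -0.025  0.004 -0.008]
 [ 0.002  0.093  0.996  1.213]
 [ 0.     0.     0.     1.   ]] [[388.1   0.  261.9]
 [  0.  388.1 194.3]
 [  0.    0.    1. ]] ['image', 'range_z', 'K', 'cam_to_world']
{'clock': 0.1, 'q': array([ 1.37080981,  0.68988764, -0.19450017,  1.56619789,  0.15730242,
        0.90251377, -0.21511599]), 'qd': array([ 0.0005353 ,  0.00111463,  0.0002925 , -0.00438842, -0.00024059,
       -0.00072314,  0.0009517 ]), 'joint_torque': array([-3.35462886e-03, -5.28501320e+01, -1.27140652e+00, -1.53837436e+01,
       -5.25110832e-02,  2.00794362e-03,  3.09197378e-05]), 'tool_pos': array([ 0.1446121 , -0.60748782,  0.24600874]), 'eef_rot': array([ 9.93173027e-01,  1.16647695e-01, -1.60592578e-04, -7.92540567e-04]), 'contact_force': array([-0.12700166, -0.97077211, -0.10121329]), 'moment': array([ 0.00783319, -0.06326588,  0.00843548]), 'finger_force': 0.0, 'opening': 0.9987146518145663} 0.008
```

View pics/top0.png

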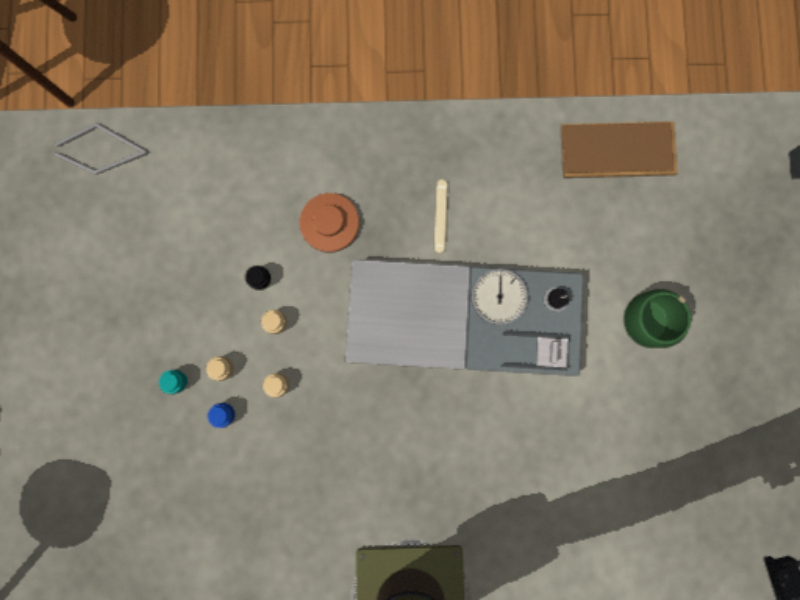

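View pics/scene0.png

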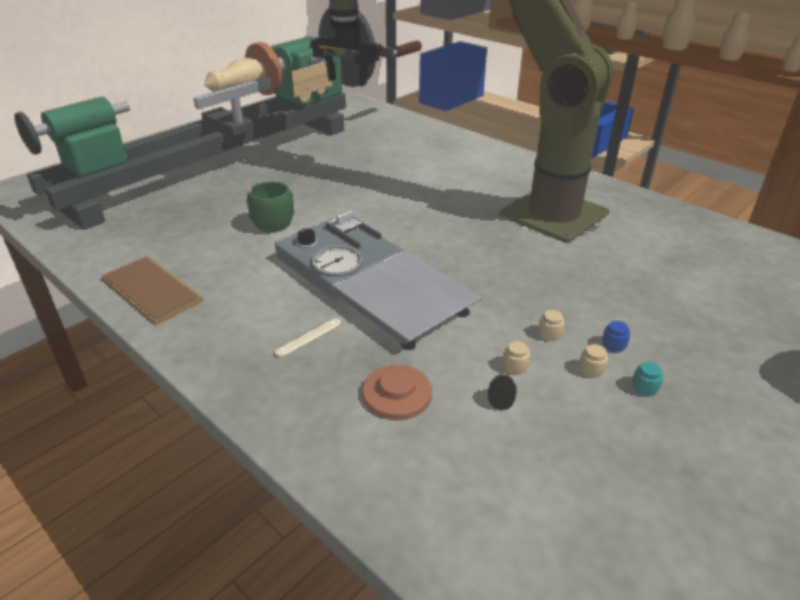

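Candidates in the top view (800x600): pale feet at (273,321), (218,369) and (275,385). Look-alikes to leave alone are black (258,277), teal (172,381) and blue (221,415). The dial is at (500,296), the knob at (558,298) and the cover at (553,351). I'll check these in one crop and measure.

```bash
python3 - <<'E'
from h import *
s=load('top');im=s['image'];P=cloud(s)
hsv=cv2.cvtColor(im,cv2.COLOR_BGR2HSV)
crop=im[160:280,95:385];cv2.imwrite('pics/crop1.png',cv2.resize(crop,(800,331),interpolation=cv2.INTER_CUBIC))
m=((hsv[...,0]>8)&(hsv[...,0]<25)&(hsv[...,1]>70)&(hsv[...,2]>110)).astype(np.uint8);m[:160]=0;m[290:]=0
n,l,st,c=cv2.connectedComponentsWithStats(m)
for i in range(1,n):
    if st[i,4]>30:
        k=l==i;q=P[k];t=q[q[:,2]>np.percentile(q[:,2],80)-.004]
        print('pale',c[i].round(1),st[i,4],'cen ray z.03',ray(s,*c[i],.035).round(4),'top',t.mean(0).round(4),q[:,2].max().round(4))
# scale deck
Z=P[...,2];k=((Z>.038)&(Z<.056)&(P[...,1]<.2)&(P[...,1]>-.42)&(P[...,0]>.35)&(P[...,0]<.75)).astype(np.uint8)
n,l,st,c=cv2.connectedComponentsWithStats(k);i=1+st[1:,4].argmax();k=l==i
print('Zmed',np.median(Z[k]))
cs,_=cv2.findContours(k.astype(np.uint8),0,2);h=max(cs,key=cv2.contourArea)[:,0]
W=np.array([ray(s,u,v,.046)[:2] for u,v in h],np.float32);R=cv2.minAreaRect(W*1000);print(R,cv2.boxPoints(R))
# knob, dial
for nm,lo,hi,box in(('knob',.06,.09,(340,370,180,205)),('rib',.07,.1,(335,370,210,240))):
    u0,u1,v0,v1=box;q=P[v0:v1,u0:u1].reshape(-1,3);q=q[(q[:,2]>lo)&(q[:,2]<hi)];print(nm,len(q),q.mean(0),q[:,2].max(),q.min(0),q.max(0))
w=((hsv[...,1]<60)&(hsv[...,2]>170)).astype(np.uint8);w[:160]=0;w[210:]=0
n,l,st,c=cv2.connectedComponentsWithStats(w)
for i in range(1,n):
    if st[i,4]>100: 
        v,u=np.where(l==i);e=cv2.fitEllipse(cv2.convexHull(np.stack([u,v],1)).astype(np.float32));print('white',c[i],st[i],e,ray(s,*e[0],.052))
E
```

```text
pale [174.1 205.7] 174 cen ray z.03 [0.5415 0.2541 0.035 ] top [0.5416 0.2521 0.0588] 1.2127
pale [138.9 235.7] 173 cen ray z.03 [0.4534 0.3605 0.035 ] top [0.4537 0.3566 0.0593] 1.2127
pale [175.5 246.3] 178 cen ray z.03 [0.4189 0.2505 0.035 ] top [0.4199 0.246  0.0706] 1.2127
Zmed 0.04526214002380813
((540.2754516601562, -118.33367919921875), (449.9054260253906, 199.41847229003906), 85.08209228515625) [[ 421.64847  -333.91034 ]
 [ 620.3328   -351.00616 ]
 [ 658.90247    97.24298 ]
 [ 460.21808   114.338806]]
knob 134 [ 0.56955559 -0.2940266   0.0718815 ] 0.07802067440438876 [ 0.551145   -0.31273486  0.06010622] [ 0.58972602 -0.27602662  0.07802067]
rib 60 [ 0.4693233  -0.27820654  0.08148695] 0.08896363992339085 [ 0.44834428 -0.28484099  0.07008076] [ 0.48646042 -0.27279987  0.08896364]
white [319.53662182 189.62032885] [304 174  32  32 669] ((319.5462951660156, 189.3598175048828), (30.643815994262695, 32.907169342041016), 131.15928649902344) [ 0.57835598 -0.18706729  0.052     ]
```

View pics/crop1.png

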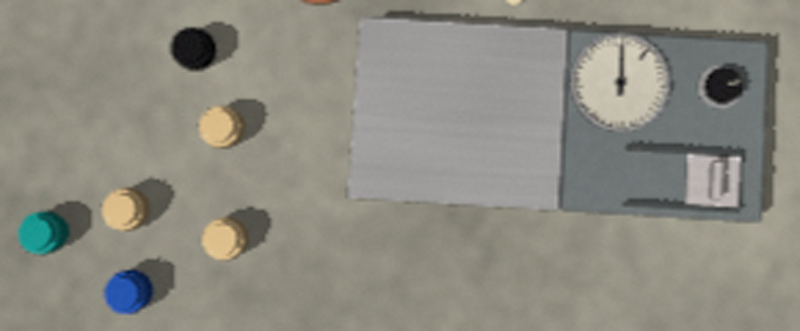

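The crop confirms three pale feet. The zero mark is about 0.65 rad clockwise of the pointer, at crop (643,56). Next I move above the knob.

Request:
drive_tool(
  targets=[
    {"tx": 0.88, "ty": 0.65, "claw": 0.4},
    {"tx": 0.88, "ty": 0.65, "claw": 0.4},
    {"tx": 0.88, "ty": 0.65, "claw": 0.4},
    {"tx": 0.88, "ty": 0.65, "claw": 0.4},
    {"tx": 0.88, "ty": 0.65, "claw": 0.4},
    {"tx": 0.88, "ty": 0.65, "claw": 0.4},
    {"tx": 0.88, "ty": 0.65, "claw": 0.4},
    {"tx": 0.88, "ty": 0.65, "claw": 0.4},
  ],
  force=15,
)

```text
validation failed for argument at $.ta...
```

Request:
drive_tool(
  targets=[
    {"tx": 0.88, "ty": 0.65, "claw": 0.4},
    {"tx": 0.88, "ty": 0.65, "claw": 0.4},
    {"tx": 0.88, "ty": 0.65, "claw": 0.4},
    {"tx": 0.88, "ty": 0.65, "claw": 0.4},
    {"tx": 0.88, "ty": 0.65, "claw": 0.4},
    {"tx": 0.88, "ty": 0.65, "claw": 0.4},
    {"claw": 0.4},
    {"claw": 0.4},
  ],
)

```text
validation failed for argument at $.ta...
```

```bash
python3 - <<'E'
from h import *
s=snap('wrist');cv2.imwrite('pics/w1.png',cv2.resize(s['image'],(800,600)));print(s['cam_to_world'].round(3),s['K']);st=r.get_state();print(st['tool_pos'],st['eef_rot'],st['q'])
E
```

```text
[[ 0.233  0.924  0.303  0.222]
 [-0.973  0.222  0.071 -0.589]
 [-0.002 -0.311  0.95   0.384]
 [ 0.     0.     0.     1.   ]] [[295.30708107   0.         255.568219  ]
 [  0.         295.30708107 193.39383425]
 [  0.           0.           1.        ]]
[ 0.14464651 -0.60754755  0.24611614] [ 9.93173777e-01  1.16642027e-01 -1.30853863e-04 -6.84761740e-04] [ 1.37081069  0.68976257 -0.19452715  1.56609036  0.15728889  0.90252224
 -0.21512574]
```

View pics/w1.png

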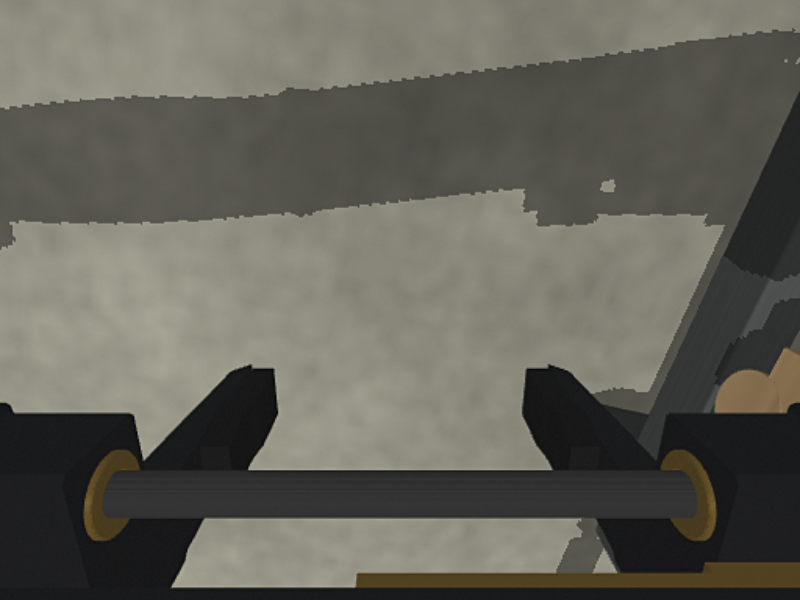

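The wrist view shows only bare bench between the fingers, because the arm didn't move. The rows were refused, so I'll resend with every key given.

Request:
drive_tool(
  targets=[
    {"tx": 0.88, "ty": 0.65, "tz": 0, "wx": 0, "wy": 0, "wz": 0, "claw": 0.4},
    {"tx": 0.88, "ty": 0.65, "tz": 0, "wx": 0, "wy": 0, "wz": 0, "claw": 0.4},
    {"tx": 0.88, "ty": 0.65, "tz": 0, "wx": 0, "wy": 0, "wz": 0, "claw": 0.4},
    {"tx": 0.88, "ty": 0.65, "tz": 0, "wx": 0, "wy": 0, "wz": 0, "claw": 0.4},
    {"tx": 0.88, "ty": 0.65, "tz": 0, "wx": 0, "wy": 0, "wz": 0, "claw": 0.4},
    {"tx": 0.88, "ty": 0.65, "tz": 0, "wx": 0, "wy": 0, "wz": 0, "claw": 0.4},
    {"tx": 0.88, "ty": 0.65, "tz": 0, "wx": 0, "wy": 0, "wz": 0, "claw": 0.4},
    {"tx": 0.88, "ty": 0.65, "tz": 0, "wx": 0, "wy": 0, "wz": 0, "claw": 0.4},
  ],
  force=15,
)

```text
clock: 0.95
tool_pos: [0.3569, -0.451, 0.2465]
eef_rot: [0.993, 0.117, -0.0, -0.0]
contact_force: [0.9, -0.3, 0.4]
opening: 0.701
finger_force: 0.0
```

Request:
drive_tool(
  targets=[
    {"tx": 0.88, "ty": 0.65, "tz": 0, "wx": 0, "wy": 0, "wz": 0, "claw": 0.4},
    {"tx": 0.88, "ty": 0.65, "tz": 0, "wx": 0, "wy": 0, "wz": 0, "claw": 0.4},
    {"tx": 0.88, "ty": 0.65, "tz": 0, "wx": 0, "wy": 0, "wz": 0, "claw": 0.4},
    {"tx": 0.88, "ty": 0.65, "tz": 0, "wx": 0, "wy": 0, "wz": 0, "claw": 0.4},
    {"tx": 0.88, "ty": 0.65, "tz": 0, "wx": 0, "wy": 0, "wz": 0, "claw": 0.4},
    {"tx": 0.88, "ty": 0.65, "tz": 0, "wx": 0, "wy": 0, "wz": 0, "claw": 0.4},
    {"tx": 0, "ty": 0, "tz": 0, "wx": 0, "wy": 0, "wz": 0, "claw": 0.4},
    {"tx": 0, "ty": 0, "tz": 0, "wx": 0, "wy": 0, "wz": 0, "claw": 0.4},
  ],
  force=15,
)

```text
clock: 1.75
tool_pos: [0.5146, -0.3343, 0.2463]
eef_rot: [0.993, 0.118, -0.0, -0.0]
contact_force: [-0.6, 0.0, 0.9]
opening: 0.703
finger_force: 0.0
```

```bash
python3 - <<'E'
from h import *
s=snap('wrist');cv2.imwrite('pics/w2.png',cv2.resize(s['image'],(800,600)));print(s['cam_to_world'].round(3));st=r.get_state();print(st['tool_pos'],st['eef_rot'],st['q'],st['clock'])
E
```

```text
[[ 0.235  0.923  0.304  0.592]
 [-0.972  0.223  0.072 -0.315]
 [-0.001 -0.312  0.95   0.384]
 [ 0.     0.     0.     1.   ]]
[ 0.51349414 -0.33560349  0.24638164] [ 9.93204981e-01  1.16375310e-01 -7.94840456e-04  1.48148400e-04] [ 0.584531    0.67186383 -0.14451202  1.60315711  0.11839856  0.8762908
 -0.94248566] 1.8
```

View pics/w2.png

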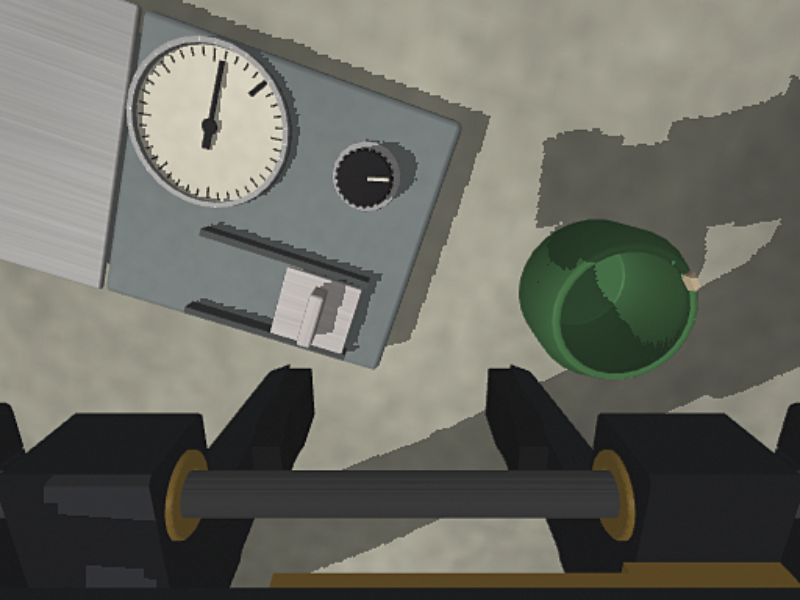

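The view shows the dial centre at (208,127), pointer tip (222,62), zero tick (258,89), knob top (367,176) and cover rib (313,318). I'll turn these into positions.

```bash
cat >> h.py <<'E'
EX=np.array([.9963,-.0857]);EY=np.array([.0857,.9963])
def dial(s,show=None,c0=(.578,-.187)):
    """zero-mark angle about dial centre, clockwise from scale +x: warp-free: sample dark pixels at radius 36-41 on the dial plane"""
    g=cv2.cvtColor(s['image'],cv2.COLOR_BGR2GRAY);hsv=cv2.cvtColor(s['image'],cv2.COLOR_BGR2HSV)
    m=((g>140)&(hsv[...,1]<60)).astype(np.uint8);u0,v0=map(int,proj(s,(*c0,.052)))
    n,l,st,c=cv2.connectedComponentsWithStats(m)
    i=min((i for i in range(1,n) if st[i,4]>800),key=lambda i:np.hypot(*(c[i]-(u0,v0))));v,u=np.where(l==i)
    hull=cv2.convexHull(np.stack([u,v],1)).astype(np.float32)[:,0]
    W=np.array([ray(s,a,b,.052)[:2] for a,b in hull],np.float32);(cx,cy),rad=cv2.minEnclosingCircle(W*1000);c=np.array([cx,cy])/1000
    A=np.linspace(-np.pi,np.pi,1440,endpoint=False);prof={}
    for rr in(.030,.033,.036,.039):
        uv=np.array([proj(s,(*(c+rr*(np.cos(a)*EX-np.sin(a)*EY)),.052)) for a in A],np.float32)
        prof[rr]=cv2.remap(g,uv[:,:1],uv[:,1:],cv2.INTER_LINEAR)[:,0].astype(float)
    return c,rad,A,prof
E
python3 - <<'E'
from h import *
s=load('wrist');P=cloud(s)
print('knob ray',ray(s,367/1.5625,176/1.5625,.074),'rib',ray(s,313/1.5625,318/1.5625,.085), pt(s,235,112),pt(s,200,203))
for nm,(u0,u1,v0,v1),lo,hi in(('knob',(205,265,85,140),.068,.08),('rib',(180,220,175,230),.078,.09)):
    q=P[v0:v1,u0:u1].reshape(-1,3);q=q[(q[:,2]>lo)&(q[:,2]<hi)];R=cv2.minAreaRect((q[:,:2]*1000).astype(np.float32));print(nm,q.mean(0),R,q[:,2].max())
c,rad,A,p=dial(s);print(c,rad)
for k,v in p.items():
    d=v<100;print(k,A[d].round(2))
# scale box edges from this view: deck at .046
q=P[(P[...,2]>.040)&(P[...,2]<.05)&(P[...,1]<0)];print(q[:,2].mean(),q.min(0),q.max(0))
E
```

```text
knob ray [ 0.57221715 -0.29849673  0.074     ] rib [ 0.47174171 -0.28306775  0.085     ] [ 0.57288137 -0.29850198  0.07437631] [ 0.47225964 -0.28262961  0.08502749]
knob [ 0.57062142 -0.29648687  0.07359484] ((570.298828125, -296.246337890625), (36.63675308227539, 37.87406921386719), 13.436666488647461) 0.0762312559587151
rib [ 0.46983127 -0.28109766  0.08415645] ((468.5519104003906, -280.7248840332031), (10.067300796508789, 40.18637466430664), 85.24329376220703) 0.08646063824104405
[ 0.57747723 -0.18531155] 53.98361587524414
0.03 [0.   0.   0.01 0.01 0.02 0.02 0.03 0.03 0.03 0.04 0.04 0.05 0.05 0.06
 0.06 0.07 0.07 0.07 0.08 0.08 0.09 0.09 0.1  0.1  0.1  0.11 0.11]
0.033 [0.   0.01 0.01 0.02 0.02 0.03 0.03 0.03 0.04 0.04 0.05 0.05 0.06 0.06
 0.07 0.07 0.07 0.08 0.08 0.09 0.09 0.1  0.1  0.1 ]
0.036 [0.   0.   0.01 0.01 0.02 0.02 0.03 0.03 0.03 0.04 0.04 0.05 0.05 0.06
 0.06 0.07 0.07 0.07 0.08 0.08 0.09 0.09 0.1  0.1  0.1 ]
0.039 [-2.55 -2.55 -2.54 -2.54 -2.54 -2.53 -1.71 -1.71 -1.71 -1.7  -0.89 -0.88
 -0.88 -0.87 -0.87  0.    0.    0.01  0.01  0.02  0.02  0.03  0.03  0.03
  0.04  0.04  0.05  0.05  0.06  0.06  0.07  0.07  0.07  0.08  0.08  0.09
  0.65  0.65  0.65  0.66  0.66  0.67  0.67  0.68  0.68  0.69  0.69  0.69
  0.7   0.7   0.71  0.71  0.72  0.72  0.72]
0.04620938289825606 [ 0.42347209 -0.53541864  0.04000449] [ 0.64009461 -0.04212134  0.04999975]
```

Request:
drive_tool(
  targets=[
    {"tx": 0.38, "ty": 0.26, "tz": -0.7, "wx": 0, "wy": 0, "wz": 0, "claw": 0.4},
    {"tx": 0.38, "ty": 0.26, "tz": -0.7, "wx": 0, "wy": 0, "wz": 0, "claw": 0.4},
    {"tx": 0.38, "ty": 0.26, "tz": -0.7, "wx": 0, "wy": 0, "wz": 0, "claw": 0.4},
    {"tx": 0.38, "ty": 0.26, "tz": -0.7, "wx": 0, "wy": 0, "wz": 0, "claw": 0.4},
    {"tx": 0.38, "ty": 0.26, "tz": -0.7, "wx": 0, "wy": 0, "wz": 0, "claw": 0.4},
    {"tx": 0, "ty": 0, "tz": -0.7, "wx": 0, "wy": 0, "wz": 0, "claw": 0.4},
    {"tx": 0, "ty": 0, "tz": 0, "wx": 0, "wy": 0, "wz": 0, "claw": 0.4},
    {"tx": 0, "ty": 0, "tz": 0, "wx": 0, "wy": 0, "wz": 0, "claw": 0.4},
  ],
  force=15,
)

```text
clock: 2.6
tool_pos: [0.5702, -0.2977, 0.1209]
eef_rot: [0.993, 0.116, -0.001, 0.0]
contact_force: [0.9, -0.1, -0.8]
opening: 0.704
finger_force: 0.0
```

Request:
drive_tool(
  targets=[
    {"tx": 0, "ty": 0.03, "tz": -0.7, "wx": 0, "wy": 0, "wz": 0, "claw": 0.4},
    {"tx": 0, "ty": 0, "tz": -0.7, "wx": 0, "wy": 0, "wz": 0, "claw": 0.4},
    {"tx": 0, "ty": 0, "tz": -0.6, "wx": 0, "wy": 0, "wz": 0, "claw": 0.4},
    {"tx": 0, "ty": 0, "tz": 0, "wx": 0, "wy": 0, "wz": 0, "claw": 0.4},
    {"tx": 0, "ty": 0, "tz": 0, "wx": 0, "wy": 0, "wz": 0, "claw": -1},
    {"tx": 0, "ty": 0, "tz": 0, "wx": 0, "wy": 0, "wz": 0, "claw": -1},
    {"tx": 0, "ty": 0, "tz": 0, "wx": 0, "wy": 0, "wz": 0, "claw": -1},
    {"tx": 0, "ty": 0, "tz": 0, "wx": 0, "wy": 0, "wz": 0, "claw": -1},
  ],
  force=15,
)

```text
clock: 3.4
tool_pos: [0.5723, -0.2964, 0.0621]
eef_rot: [0.993, 0.116, 0.001, 0.001]
contact_force: [-0.1, -2.4, 4.0]
opening: 0.403
finger_force: 15.0
```

Request:
drive_tool(
  targets=[
    {"tx": 0, "ty": 0, "tz": 0, "wx": 0, "wy": 0, "wz": 0, "claw": -1},
    {"tx": 0, "ty": 0, "tz": 0, "wx": 0, "wy": 0, "wz": 0.1, "claw": -1},
    {"tx": 0, "ty": 0, "tz": 0, "wx": 0, "wy": 0, "wz": 0.1, "claw": -1},
    {"tx": 0, "ty": 0, "tz": 0, "wx": 0, "wy": 0, "wz": 0.1, "claw": -1},
    {"tx": 0, "ty": 0, "tz": 0, "wx": 0, "wy": 0, "wz": 0.1, "claw": -1},
    {"tx": 0, "ty": 0, "tz": 0, "wx": 0, "wy": 0, "wz": 0.1, "claw": -1},
    {"tx": 0, "ty": 0, "tz": 0, "wx": 0, "wy": 0, "wz": 0.1, "claw": -1},
    {"tx": 0, "ty": 0, "tz": 0, "wx": 0, "wy": 0, "wz": 0, "claw": -1},
  ],
  force=15,
)

```text
clock: 4.2
tool_pos: [0.5721, -0.296, 0.062]
eef_rot: [0.908, 0.419, 0.001, 0.001]
contact_force: [0.0, -2.2, 7.4]
opening: 0.406
finger_force: 15.0
```

```bash
python3 - <<'E'
from h import *
st=r.get_state();print(st['tool_pos'],2*np.arctan2(st['eef_rot'][1],st['eef_rot'][0]),st['q'][6])
for n in('top','scene','wrist'):
    s=snap(n)
    try:
        c,rad,A,p=dial(s);print(n,c,rad);v=p[.039];print(A[v<v.mean()-40].round(2))
    except Exception as e: print(n,e)
E
```

```text
[ 0.57208348 -0.29600048  0.06202786] 0.863913346485971 -0.6314082308504377
top [ 0.577888   -0.18701488] 53.359031677246094
[-0.07 -0.07 -0.07 -0.06 -0.06 -0.05 -0.05 -0.04 -0.04 -0.03 -0.03 -0.03
 -0.02 -0.02 -0.01 -0.01 -0.    0.    0.    0.01  0.01  0.02  0.02  0.03
  0.03  0.03  0.04  0.04  0.05  0.24  0.25  0.25  0.26  0.26  0.27  0.27
  0.27  0.28  0.28  0.29  0.29  0.3   0.3   0.31  0.31  0.31  0.32  0.32
  0.33  0.33  0.34  0.34  0.34  0.35  0.35  0.36  0.36  0.37  0.37  0.38]
scene [-0.21734488 -0.63222784] 631.1488647460938
[]
wrist [ 0.57684338 -0.18624628] 54.38652801513672
[-2.84 -2.84 -2.84 -2.83 -2.83 -2.82 -2.82 -2.01 -2.01 -2.   -2.   -1.99
 -1.99 -1.47 -1.47 -1.46 -1.46 -1.45 -1.45 -1.44 -1.44 -1.44 -1.43 -1.43
 -1.42 -1.42 -1.41 -1.41 -1.4  -1.4  -1.4  -1.39 -1.39 -1.38 -1.38 -1.37
 -1.37 -1.37 -1.36 -1.36 -1.35 -1.35 -1.34 -1.34 -1.34 -1.33 -1.33 -1.32
 -1.32 -1.31 -1.31 -1.3  -1.3  -1.3  -1.29 -1.29 -1.28 -1.28 -1.27 -1.27
 -1.27 -1.26 -1.26 -1.25 -1.25 -1.24 -1.24 -1.23 -1.23 -1.23 -1.22 -1.22
 -1.21 -1.21 -1.2  -1.2  -1.2  -1.19 -1.19 -1.18 -1.18 -1.17 -1.17 -
[... 630 characters left out ...]
-0.71 -0.71 -0.7  -0.7  -0.69
 -0.69 -0.69 -0.68 -0.68 -0.67 -0.67 -0.66 -0.66 -0.65 -0.65 -0.65 -0.64
 -0.64 -0.63 -0.63 -0.62 -0.62 -0.62 -0.61 -0.61 -0.6  -0.6  -0.59 -0.59
 -0.58 -0.58 -0.58 -0.57 -0.57 -0.56 -0.56 -0.55 -0.55 -0.55 -0.54 -0.54
 -0.53 -0.53 -0.52 -0.52 -0.51 -0.51 -0.51 -0.5  -0.5  -0.49 -0.49 -0.48
 -0.48 -0.48 -0.47 -0.47 -0.46 -0.46 -0.45 -0.45 -0.45 -0.44 -0.44 -0.43
 -0.43 -0.02 -0.02 -0.01 -0.01 -0.    0.    0.    0.01  0.01  0.02  0.02
  0.03  0.03  0.03  0.04  0.04  0.05  0.05  0.06  0.06  0.07  0.11  0.11
  0.31  0.31  0.31  0.32  0.32  0.33  0.33  0.34  0.34  0.34  0.35  0.35
  0.36  0.36  0.37  0.37  0.38  0.38  0.38  2.61  2.62  2.62  2.63  2.63
  2.64  2.64]
```

Request:
drive_tool(
  targets=[
    {"tx": 0, "ty": 0, "tz": 0, "wx": 0, "wy": 0, "wz": 0.1, "claw": -1},
    {"tx": 0, "ty": 0, "tz": 0, "wx": 0, "wy": 0, "wz": 0.1, "claw": -1},
    {"tx": 0, "ty": 0, "tz": 0, "wx": 0, "wy": 0, "wz": 0.1, "claw": -1},
    {"tx": 0, "ty": 0, "tz": 0, "wx": 0, "wy": 0, "wz": 0.1, "claw": -1},
    {"tx": 0, "ty": 0, "tz": 0, "wx": 0, "wy": 0, "wz": 0.06, "claw": -1},
    {"tx": 0, "ty": 0, "tz": 0, "wx": 0, "wy": 0, "wz": 0, "claw": -1},
    {"tx": 0, "ty": 0, "tz": 0, "wx": 0, "wy": 0, "wz": 0, "claw": -1},
    {"tx": 0, "ty": 0, "tz": 0, "wx": 0, "wy": 0, "wz": 0, "claw": -1},
  ],
  force=15,
)

```text
clock: 5.15
tool_pos: [0.5717, -0.2959, 0.062]
eef_rot: [0.783, 0.622, -0.0, 0.001]
contact_force: [-0.5, -0.9, 7.7]
opening: 0.404
finger_force: 15.0
```

```bash
python3 - <<'E'
from h import *
st=r.get_state();print(st['tool_pos'],2*np.arctan2(st['eef_rot'][1],st['eef_rot'][0]),st['q'][6])
def runs(A,d):
    i=np.where(d)[0];g=np.split(i,np.where(np.diff(i)>2)[0]+1);return [(A[x].mean().round(3),round(len(x)*.00436,3)) for x in g if len(x)>3]
for n in('top','wrist'):
    s=snap(n);c,rad,A,p=dial(s);print(n,c,rad)
    for k in(.033,.036,.039): v=p[k];print(k,runs(A,v<130))
s=load('wrist');u,v=map(int,proj(s,(.578,-.187,.052)));cv2.imwrite('pics/w3.png',cv2.resize(s['image'][max(0,v-60):v+60,max(0,u-60):u+60],(600,600),interpolation=cv2.INTER_CUBIC));print(u,v)
E
```

```text
[ 0.57173741 -0.29585009  0.06201526] 1.3435432187211125 -0.28246558882616124
top [ 0.57801886 -0.18667557] 53.02024459838867
0.033 [(np.float64(0.011), 0.096)]
0.036 [(np.float64(0.035), 0.153)]
0.039 [(np.float64(0.044), 0.153)]
wrist [ 0.57858551 -0.19020058] 48.476417541503906
0.033 [(np.float64(-1.431), 2.115), (np.float64(-0.046), 0.201)]
0.036 [(np.float64(-1.431), 2.202), (np.float64(-0.035), 0.196)]
0.039 [(np.float64(-1.431), 2.28), (np.float64(-0.033), 0.183), (np.float64(0.84), 0.026), (np.float64(1.682), 0.035), (np.float64(2.509), 0.031)]
216 33
```

View pics/w3.png

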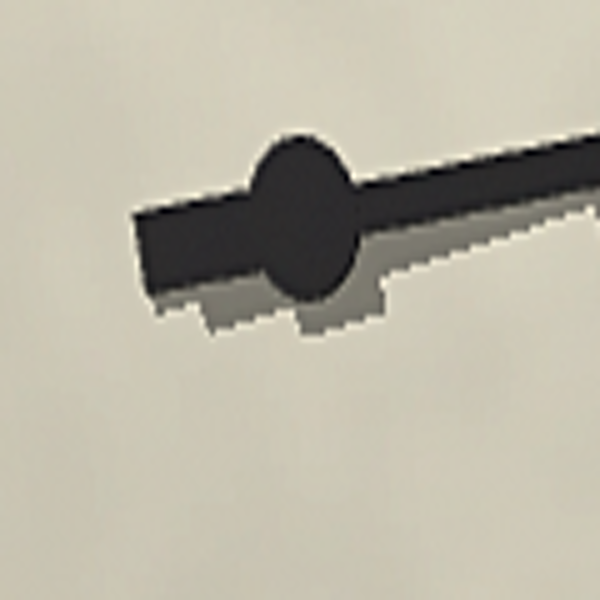

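The crop shows only the pointer's middle and tail. I'll turn a little more, release, lift and look from above.

Request:
drive_tool(
  targets=[
    {"tx": 0, "ty": 0, "tz": 0, "wx": 0, "wy": 0, "wz": 0.07, "claw": -1},
    {"tx": 0, "ty": 0, "tz": 0, "wx": 0, "wy": 0, "wz": 0.07, "claw": -1},
    {"tx": 0, "ty": 0, "tz": 0, "wx": 0, "wy": 0, "wz": 0, "claw": -1},
    {"tx": 0, "ty": 0, "tz": 0, "wx": 0, "wy": 0, "wz": 0, "claw": -1},
    {"tx": 0, "ty": 0, "tz": 0, "wx": 0, "wy": 0, "wz": 0, "claw": 0.3},
    {"tx": 0, "ty": 0, "tz": 0, "wx": 0, "wy": 0, "wz": 0, "claw": 0.3},
    {"tx": 0, "ty": 0, "tz": 0, "wx": 0, "wy": 0, "wz": 0, "claw": 0.3},
    {"tx": 0, "ty": 0, "tz": 0, "wx": 0, "wy": 0, "wz": 0, "claw": 0.3},
  ],
  force=15,
)

```text
clock: 6.05
tool_pos: [0.5712, -0.2948, 0.0604]
eef_rot: [0.735, 0.678, -0.0, -0.0]
contact_force: [0.1, -0.3, 0.4]
opening: 0.65
finger_force: 0.0
```

Request:
drive_tool(
  targets=[
    {"tx": 0, "ty": 0, "tz": 0.8, "wx": 0, "wy": 0, "wz": 0, "claw": 0.3},
    {"tx": 0, "ty": 0, "tz": 0.8, "wx": 0, "wy": 0, "wz": 0, "claw": 0.3},
    {"tx": 0, "ty": 0, "tz": 0.8, "wx": 0, "wy": 0, "wz": 0, "claw": 0.3},
    {"tx": 0, "ty": 0, "tz": 0.8, "wx": 0, "wy": 0, "wz": 0, "claw": 0.3},
    {"tx": 0, "ty": 0, "tz": 0, "wx": 0, "wy": 0, "wz": 0, "claw": 0.3},
    {"tx": 0, "ty": 0, "tz": 0, "wx": 0, "wy": 0, "wz": 0, "claw": 0.3},
    {"tx": 0, "ty": 0, "tz": 0, "wx": 0, "wy": 0, "wz": 0, "claw": 0.3},
    {"tx": 0, "ty": 0, "tz": 0, "wx": 0, "wy": 0, "wz": 0, "claw": 0.3},
  ],
  force=15,
)

```text
clock: 6.85
tool_pos: [0.5706, -0.2949, 0.1554]
eef_rot: [0.735, 0.678, -0.001, -0.001]
contact_force: [-0.4, 0.1, -0.2]
opening: 0.649
finger_force: 0.0
```

```bash
cat >> h.py <<'E'
def runs(A,d):
    i=np.where(d)[0];g=np.split(i,np.where(np.diff(i)>2)[0]+1);return [(float(A[x].mean().round(3)),round(len(x)*.00436,3)) for x in g if len(x)>3]
E
python3 - <<'E'
from h import *
st=r.get_state();print(st['tool_pos'],2*np.arctan2(st['eef_rot'][1],st['eef_rot'][0]),st['q'][6])
for n in('top','wrist'):
    s=snap(n);c,rad,A,p=dial(s);print(n,c,rad)
    for k in(.033,.036,.039): v=p[k];print(k,runs(A,v<(130 if n=='top' else 90)))
s=load('wrist');u,v=map(int,proj(s,(.578,-.187,.052)));print(u,v);cv2.imwrite('pics/w4.png',cv2.resize(s['image'][max(0,v-90):v+90,max(0,u-90):u+90],(600,600),interpolation=cv2.INTER_CUBIC))
E
```

```text
[ 0.57060214 -0.29486983  0.15537156] 1.490589610715832 -0.10634056736807591
top [ 0.57796533 -0.18662259] 53.01736068725586
0.033 [(0.007, 0.087)]
0.036 [(0.002, 0.087)]
0.039 [(0.0, 0.083)]
wrist [ 0.57763721 -0.18649472] 53.97275161743164
0.033 [(0.015, 0.096)]
0.036 [(0.024, 0.113)]
0.039 [(-1.577, 0.488), (0.024, 0.105)]
255 58
```

View pics/w4.png

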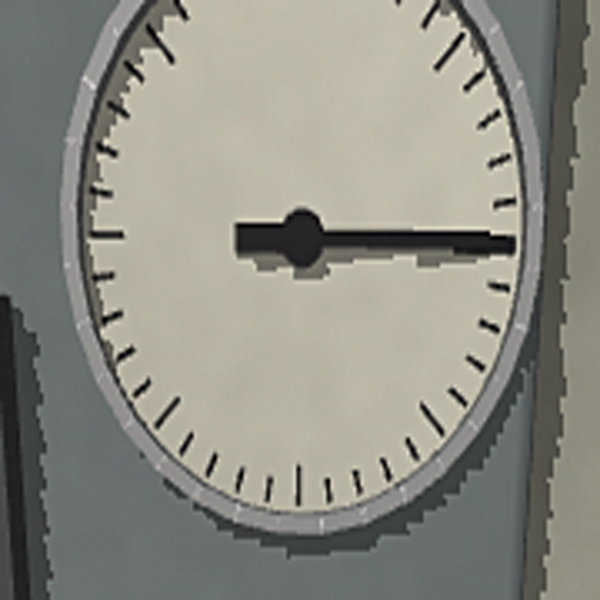

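The zero tick shows slightly clockwise of the pointer, at crop (500,244), with the opposite tick at (106,235). I'll get the face angle from that line.

```bash
python3 - <<'E'
from h import *
s=load('wrist');f=lambda x,y,z=.052:ray(s,165+x*180/600,y*148/600,z)[:2]
def ang(a,b):
    d=f(*b)-f(*a);return -np.arctan2(d@EY,d@EX)
print('face',ang((106,235),(500,244)),ang((106,235),(505,244)),ang((106,235),(500,242)),'pointer',[ang((237,238),(450,237)),ang((302,237),(450,238))])
# pca of pointer very dark pixels r 10-30mm
g=cv2.cvtColor(s['image'],cv2.COLOR_BGR2GRAY);u0,v0=proj(s,(.578,-.187,.052));v,u=np.where(g<55);k=(abs(u-u0)<62)&(abs(v-v0)<8)
P=np.array([ray(s,a,b,.058)[:2] for a,b in zip(u[k],v[k])]);c=np.array([.578,-.187]);x=(P-c)@EX;y=(P-c)@EY
for lo,hi in((-.02,-.009),(.01,.03),(.034,.043)):
    m=(x>lo)&(x<hi);print(lo,x[m].mean(),y[m].mean(),np.ptp(y[m]))
E
```

```text
face 0.010640493251462107 0.010424834993123598 0.006816783937954727 pointer [np.float64(-0.010092020789883159), np.float64(-0.0014716121475182216)]
-0.02 -0.011600180558967261 -0.00034835786556457025 0.0040356182719382995
0.01 0.02011485100826882 -0.0004722787213848528 0.0021261776131607886
0.034 0.03829351949579925 -0.0010415955340486362 0.003385020365023784
```

The zero mark is within about 0.01 rad of the pointer, so the tare is done. Next I move toward the feet and look.

Request:
drive_tool(
  targets=[
    {"tx": 0, "ty": 0.5, "tz": 0.6, "wx": 0, "wy": 0, "wz": 0, "claw": 0.6},
    {"tx": -0.2, "ty": 0.95, "tz": 0.6, "wx": 0, "wy": 0, "wz": 0, "claw": 0.6},
    {"tx": -0.2, "ty": 0.95, "tz": 0.6, "wx": 0, "wy": 0, "wz": 0, "claw": 0.6},
    {"tx": -0.2, "ty": 0.95, "tz": 0.6, "wx": 0, "wy": 0, "wz": 0, "claw": 0.6},
    {"tx": -0.2, "ty": 0.95, "tz": 0.4, "wx": 0, "wy": 0, "wz": 0, "claw": 0.6},
    {"tx": -0.2, "ty": 0.95, "tz": 0.2, "wx": 0, "wy": 0, "wz": 0, "claw": 0.6},
    {"tx": -0.2, "ty": 0.95, "tz": 0, "wx": 0, "wy": 0, "wz": 0, "claw": 0.6},
    {"tx": -0.2, "ty": 0.95, "tz": 0, "wx": 0, "wy": 0, "wz": 0, "claw": 0.6},
  ],
  force=15,
)

```text
clock: 7.75
tool_pos: [0.5291, -0.0795, 0.2467]
eef_rot: [0.735, 0.678, 0.0, 0.0]
contact_force: [0.2, -0.9, -0.5]
opening: 0.801
finger_force: 0.0
```

Request:
drive_tool(
  targets=[
    {"tx": -0.2, "ty": 0.95, "tz": 0, "wx": 0, "wy": 0, "wz": 0, "claw": 0.6},
    {"tx": -0.2, "ty": 0.95, "tz": 0, "wx": 0, "wy": 0, "wz": 0, "claw": 0.6},
    {"tx": -0.2, "ty": 0.95, "tz": 0, "wx": 0, "wy": 0, "wz": 0, "claw": 0.6},
    {"tx": -0.2, "ty": 0.95, "tz": 0, "wx": 0, "wy": 0, "wz": 0, "claw": 0.6},
    {"tx": 0, "ty": 0.95, "tz": 0, "wx": 0, "wy": 0, "wz": 0, "claw": 0.6},
    {"tx": 0, "ty": 0.95, "tz": 0, "wx": 0, "wy": 0, "wz": 0, "claw": 0.6},
    {"tx": 0, "ty": 0, "tz": 0, "wx": 0, "wy": 0, "wz": 0, "claw": 0.6},
    {"tx": 0, "ty": 0, "tz": 0, "wx": 0, "wy": 0, "wz": 0, "claw": 0.6},
  ],
  force=15,
)

```text
clock: 8.55
tool_pos: [0.5052, 0.0907, 0.2465]
eef_rot: [0.734, 0.679, -0.0, -0.0]
contact_force: [-0.4, -0.3, -0.5]
opening: 0.798
finger_force: 0.0
```

```bash
cat >> h.py <<'E'
def feet(n):
    s=snap(n);im=s['image'];P=cloud(s);h=cv2.cvtColor(im,cv2.COLOR_BGR2HSV)
    m=((h[...,0]>8)&(h[...,0]<25)&(h[...,1]>70)&(h[...,2]>90)&(P[...,2]>.005)&(P[...,2]<.12)&(P[...,0]>.25)).astype(np.uint8)
    c,l,st,_=cv2.connectedComponentsWithStats(m)
    for i in range(1,c):
        q=P[l==i]
        if st[i,4]<60: continue
        zt=np.percentile(q[:,2],97);t=q[abs(q[:,2]-zt)<.004];(cx,cy),rad=cv2.minEnclosingCircle((t[:,:2]*1000).astype(np.float32))
        print(n,'foot top z %.4f xy %.4f %.4f r %.1f mean'%(zt,cx/1000,cy/1000,rad),t[:,:2].mean(0).round(4),st[i].tolist())
    e=r.get_state();print('tcp',e['tool_pos'].round(4),'yaw',(2*np.arctan2(e['eef_rot'][1],e['eef_rot'][0])).round(3),'t',round(e['clock'],2),'open',round(e['opening'],3),e['q'].round(2))
    return s
E
python3 - <<'E'
from h import *
feet('top');feet('wrist')
E
```

```text
top foot top z 0.0177 xy 0.8785 -0.4453 r 124.2 mean [ 0.8793 -0.4466] [359, 78, 74, 36, 2452]
top foot top z 0.0358 xy 0.7404 0.1460 r 30.0 mean [0.7394 0.1457] [191, 124, 39, 38, 1118]
top foot top z 0.0507 xy 0.4542 0.3600 r 16.7 mean [0.4545 0.3601] [132, 228, 17, 16, 207]
top foot top z 0.0505 xy 0.4187 0.2512 r 16.9 mean [0.418  0.2514] [168, 239, 17, 15, 194]
tcp [0.5052 0.0895 0.2464] yaw 1.49 t 8.6 open 0.8 [ 0.06  0.58 -0.52  1.89  0.4   0.78 -0.76]
wrist foot top z 0.0491 xy 0.4190 0.2505 r 17.5 mean [0.4192 0.2506] [141, 0, 43, 47, 1483]
wrist foot top z 0.0491 xy 0.5421 0.2536 r 17.2 mean [0.5417 0.2493] [257, 0, 45, 33, 1124]
wrist foot top z 0.0347 xy 0.7413 0.1451 r 30.3 mean [0.7407 0.1457] [400, 48, 102, 105, 7820]
tcp [0.5053 0.089  0.2464] yaw 1.489 t 8.65 open 0.802 [ 0.06  0.58 -0.52  1.89  0.4   0.78 -0.76]
```

Request:
drive_tool(
  targets=[
    {"tx": 0.2, "ty": 0.8, "tz": -0.6, "wx": 0, "wy": 0, "wz": 0, "claw": 0.6},
    {"tx": 0.2, "ty": 0.8, "tz": -0.7, "wx": 0, "wy": 0, "wz": 0, "claw": 0.6},
    {"tx": 0.2, "ty": 0.8, "tz": -0.7, "wx": 0, "wy": 0, "wz": 0, "claw": 0.6},
    {"tx": 0.2, "ty": 0.8, "tz": -0.7, "wx": 0, "wy": 0, "wz": 0, "claw": 0.6},
    {"tx": 0.2, "ty": 0.8, "tz": -0.7, "wx": 0, "wy": 0, "wz": 0, "claw": 0.6},
    {"tx": 0.22, "ty": 0.8, "tz": -0.7, "wx": 0, "wy": 0, "wz": 0, "claw": 0.6},
    {"tx": 0, "ty": 0.7, "tz": -0.8, "wx": 0, "wy": 0, "wz": 0, "claw": 0.6},
    {"tx": 0, "ty": 0, "tz": 0, "wx": 0, "wy": 0, "wz": 0, "claw": 0.6},
  ],
  force=15,
)

```text
clock: 9.45
tool_pos: [0.5402, 0.2569, 0.0969]
eef_rot: [0.734, 0.679, -0.002, -0.001]
contact_force: [-0.4, -0.7, -0.1]
opening: 0.8
finger_force: 0.0
```

```bash
python3 - <<'E'
from h import *
feet('wrist')
E
```

```text
wrist foot top z 0.0489 xy 0.4542 0.3600 r 17.6 mean [0.4544 0.3602] [69, 31, 74, 78, 4160]
wrist foot top z 0.0486 xy 0.5425 0.2540 r 17.4 mean [0.5424 0.2548] [230, 179, 62, 68, 3288]
wrist foot top z 0.0485 xy 0.4195 0.2508 r 17.8 mean [0.4199 0.2515] [63, 193, 66, 70, 3227]
wrist foot top z 0.0176 xy 0.7264 0.1953 r 23.2 mean [0.7302 0.1942] [442, 241, 70, 38, 1304]
tcp [0.5412 0.2549 0.0983] yaw 1.491 t 9.5 open 0.8 [-0.31  0.88 -0.37  1.75  0.51  0.61 -1.06]
```

Request:
drive_tool(
  targets=[
    {"tx": 0.04, "ty": -0.03, "tz": -0.7, "wx": 0, "wy": 0, "wz": 0, "claw": 0.6},
    {"tx": 0, "ty": 0, "tz": -0.7, "wx": 0, "wy": 0, "wz": 0, "claw": 0.6},
    {"tx": 0, "ty": 0, "tz": -0.7, "wx": 0, "wy": 0, "wz": 0, "claw": 0.6},
    {"tx": 0, "ty": 0, "tz": -0.56, "wx": 0, "wy": 0, "wz": 0, "claw": 0.6},
    {"tx": 0, "ty": 0, "tz": 0, "wx": 0, "wy": 0, "wz": 0, "claw": -1},
    {"tx": 0, "ty": 0, "tz": 0, "wx": 0, "wy": 0, "wz": 0, "claw": -1},
    {"tx": 0, "ty": 0, "tz": 0, "wx": 0, "wy": 0, "wz": 0, "claw": -1},
    {"tx": 0, "ty": 0, "tz": 0, "wx": 0, "wy": 0, "wz": 0, "claw": -1},
  ],
  force=15,
)

```text
clock: 10.3
tool_pos: [0.544, 0.2546, 0.0211]
eef_rot: [0.735, 0.678, 0.001, 0.0]
contact_force: [-0.1, -0.1, 2.3]
opening: 0.532
finger_force: 15.0
```

Request:
drive_tool(
  targets=[
    {"tx": 0, "ty": 0, "tz": 0.5, "wx": 0, "wy": 0, "wz": 0, "claw": -1},
    {"tx": 0, "ty": 0, "tz": 0.8, "wx": 0, "wy": 0, "wz": 0, "claw": -1},
    {"tx": 0, "ty": 0, "tz": 0.8, "wx": 0, "wy": 0, "wz": 0, "claw": -1},
    {"tx": 0, "ty": 0, "tz": 0.8, "wx": 0, "wy": 0, "wz": 0, "claw": -1},
    {"tx": 0, "ty": 0, "tz": 0.6, "wx": 0, "wy": 0, "wz": 0, "claw": -1},
    {"tx": 0, "ty": 0, "tz": 0, "wx": 0, "wy": 0, "wz": 0, "claw": -1},
    {"tx": 0, "ty": 0, "tz": 0, "wx": 0, "wy": 0, "wz": 0, "claw": -1},
    {"tx": 0, "ty": 0, "tz": 0, "wx": 0, "wy": 0, "wz": 0, "claw": -1},
  ],
  force=15,
)

```text
clock: 11.1
tool_pos: [0.5426, 0.254, 0.1242]
eef_rot: [0.735, 0.678, -0.001, -0.0]
contact_force: [0.2, 0.4, -1.4]
opening: 0.537
finger_force: 15.0
```

```bash
python3 - <<'E'
from h import *
s=feet('wrist');cv2.imwrite('pics/w5.png',s['image'])
E
```

```text
wrist foot top z 0.0489 xy 0.4543 0.3599 r 17.5 mean [0.4544 0.3601] [88, 35, 64, 69, 3199]
wrist foot top z 0.0486 xy 0.4195 0.2505 r 17.8 mean [0.4198 0.2513] [80, 182, 58, 60, 2548]
wrist foot top z 0.1197 xy 0.5398 0.2684 r 17.8 mean [0.5404 0.2742] [217, 210, 69, 26, 294]
wrist foot top z 0.0343 xy 0.7381 0.1572 r 21.6 mean [0.7381 0.1602] [412, 224, 100, 77, 4534]
tcp [0.5425 0.254  0.124 ] yaw 1.491 t 11.15 open 0.536 [-0.29  0.84 -0.4   1.74  0.49  0.66 -1.04]
```

View pics/w5.png

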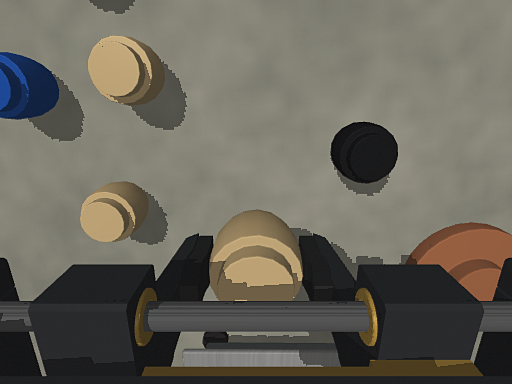

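The foot is held upright between the fingers at about (255,265). I carry it over the pan.

Request:
drive_tool(
  targets=[
    {"tx": 0, "ty": -0.4, "tz": 0, "wx": 0, "wy": 0, "wz": 0, "claw": -1},
    {"tx": 0, "ty": -0.9, "tz": 0, "wx": 0, "wy": 0, "wz": 0, "claw": -1},
    {"tx": 0, "ty": -0.9, "tz": 0, "wx": 0, "wy": 0, "wz": 0, "claw": -1},
    {"tx": 0, "ty": -0.9, "tz": 0, "wx": 0, "wy": 0, "wz": 0, "claw": -1},
    {"tx": 0, "ty": -0.9, "tz": 0, "wx": 0, "wy": 0, "wz": 0, "claw": -1},
    {"tx": 0, "ty": -0.9, "tz": 0, "wx": 0, "wy": 0, "wz": 0, "claw": -1},
    {"tx": 0, "ty": -0.9, "tz": 0, "wx": 0, "wy": 0, "wz": 0, "claw": -1},
    {"tx": 0, "ty": -0.9, "tz": 0, "wx": 0, "wy": 0, "wz": 0, "claw": -1},
  ],
  force=15,
)

```text
clock: 11.95
tool_pos: [0.5425, 0.0512, 0.1243]
eef_rot: [0.735, 0.678, -0.001, -0.0]
contact_force: [0.6, 0.2, -0.6]
opening: 0.532
finger_force: 15.0
```

Request:
drive_tool(
  targets=[
    {"tx": 0, "ty": -0.9, "tz": 0, "wx": 0, "wy": 0, "wz": 0, "claw": -1},
    {"tx": 0, "ty": -0.9, "tz": 0, "wx": 0, "wy": 0, "wz": 0, "claw": -1},
    {"tx": 0, "ty": -0.9, "tz": 0, "wx": 0, "wy": 0, "wz": 0, "claw": -1},
    {"tx": 0, "ty": -0.9, "tz": 0, "wx": 0, "wy": 0, "wz": 0, "claw": -1},
    {"tx": 0.05, "ty": -0.6, "tz": 0, "wx": 0, "wy": 0, "wz": 0, "claw": -1},
    {"tx": 0, "ty": 0, "tz": 0, "wx": 0, "wy": 0, "wz": 0, "claw": -1},
    {"tx": 0, "ty": 0, "tz": -0.7, "wx": 0, "wy": 0, "wz": 0, "claw": -1},
    {"tx": 0, "ty": 0, "tz": 0, "wx": 0, "wy": 0, "wz": 0, "claw": -1},
  ],
  force=15,
)

```text
clock: 12.75
tool_pos: [0.5429, -0.0716, 0.1022]
eef_rot: [0.735, 0.679, -0.001, -0.002]
contact_force: [-0.4, 0.6, -0.7]
opening: 0.535
finger_force: 15.0
```

Request:
drive_tool(
  targets=[
    {"tx": 0, "ty": 0, "tz": -0.4, "wx": 0, "wy": 0, "wz": 0, "claw": -1},
    {"tx": 0, "ty": 0, "tz": -0.4, "wx": 0, "wy": 0, "wz": 0, "claw": -1},
    {"tx": 0, "ty": 0, "tz": -0.25, "wx": 0, "wy": 0, "wz": 0, "claw": -1},
    {"tx": 0, "ty": 0, "tz": 0, "wx": 0, "wy": 0, "wz": 0, "claw": -1},
    {"tx": 0, "ty": 0, "tz": -0.08, "wx": 0, "wy": 0, "wz": 0, "claw": -1},
    {"tx": 0, "ty": 0, "tz": 0, "wx": 0, "wy": 0, "wz": 0, "claw": -1},
    {"tx": 0, "ty": 0, "tz": 0, "wx": 0, "wy": 0, "wz": 0, "claw": -1},
    {"tx": 0, "ty": 0, "tz": 0, "wx": 0, "wy": 0, "wz": 0, "claw": -1},
  ],
  force=15,
)

```text
clock: 13.55
tool_pos: [0.5449, -0.0726, 0.0704]
eef_rot: [0.735, 0.678, 0.0, 0.0]
contact_force: [-1.6, 0.3, -1.5]
opening: 0.534
finger_force: 15.0
```

Request:
drive_tool(
  targets=[
    {"tx": 0, "ty": 0, "tz": -0.05, "wx": 0, "wy": 0, "wz": 0, "claw": -1},
    {"tx": 0, "ty": 0, "tz": -0.05, "wx": 0, "wy": 0, "wz": 0, "claw": -1},
    {"tx": 0, "ty": 0, "tz": 0, "wx": 0, "wy": 0, "wz": 0, "claw": -1},
    {"tx": 0, "ty": 0, "tz": 0, "wx": 0, "wy": 0, "wz": 0, "claw": -1},
    {"tx": 0, "ty": 0, "tz": 0, "wx": 0, "wy": 0, "wz": 0, "claw": -1},
    {"tx": 0, "ty": 0, "tz": 0, "wx": 0, "wy": 0, "wz": 0, "claw": -1},
    {"tx": 0, "ty": 0, "tz": 0, "wx": 0, "wy": 0, "wz": 0, "claw": -1},
    {"tx": 0, "ty": 0, "tz": 0, "wx": 0, "wy": 0, "wz": 0, "claw": -1},
  ],
  force=15,
)

```text
clock: 14.35
tool_pos: [0.5447, -0.0725, 0.0671]
eef_rot: [0.735, 0.678, 0.0, 0.0]
contact_force: [-0.2, 0.3, -0.3]
opening: 0.533
finger_force: 15.0
```

```bash
python3 - <<'E'
from h import *
for _ in range(3): e=r.get_state();print(e['tool_pos'].round(4),e['contact_force'].round(2))
s=feet('scene');cv2.imwrite('pics/s2.png',cv2.resize(s['image'][120:230,160:320],(800,550),interpolation=cv2.INTER_CUBIC))
E
```

```text
[ 0.5447 -0.0725  0.0671] [-0.16  0.28 -0.3 ]
[ 0.5447 -0.0725  0.0671] [-0.16  0.28 -0.3 ]
[ 0.5447 -0.0725  0.0671] [-0.16  0.28 -0.3 ]
scene foot top z 0.0185 xy 0.8877 -0.4460 r 122.5 mean [ 0.8846 -0.4432] [65, 164, 65, 43, 1400]
scene foot top z 0.0960 xy 0.5493 -0.0648 r 12.4 mean [ 0.5487 -0.0639] [245, 164, 9, 13, 61]
scene foot top z 0.0500 xy 0.4236 0.2514 r 14.8 mean [0.4249 0.2514] [349, 199, 11, 11, 60]
scene foot top z 0.0509 xy 0.4587 0.3597 r 14.9 mean [0.4598 0.3608] [376, 221, 12, 12, 79]
scene foot top z 0.0358 xy 0.7447 0.1434 r 30.5 mean [0.7451 0.1446] [232, 234, 44, 34, 1207]
tcp [ 0.5447 -0.0725  0.0671] yaw 1.491 t 14.4 open 0.531 [ 0.26  0.89 -0.36  1.91  0.67  0.46 -0.67]
```

View pics/s2.png

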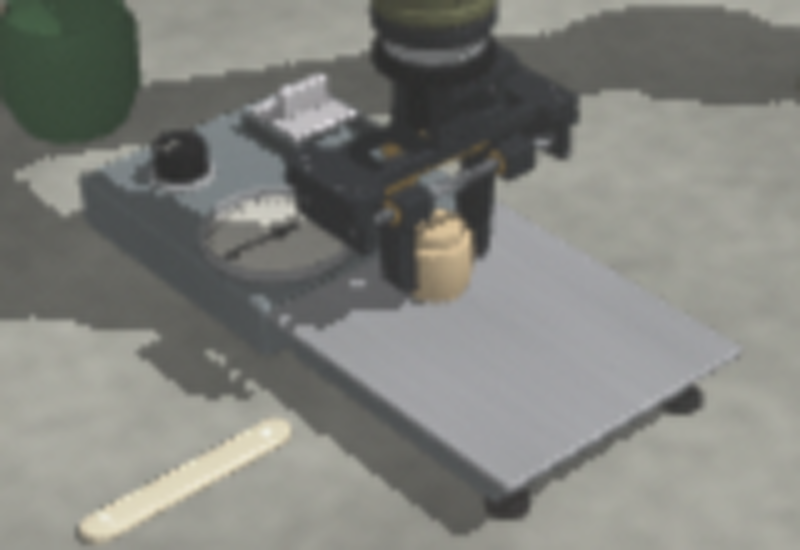

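The foot stands at pan level in crop (443,265). I lower it 1 mm, release, lift, and go to the foot at (.4195,.2505).

Request:
drive_tool(
  targets=[
    {"tx": 0, "ty": 0, "tz": -0.04, "wx": 0, "wy": 0, "wz": 0, "claw": -1},
    {"tx": 0, "ty": 0, "tz": 0, "wx": 0, "wy": 0, "wz": 0, "claw": -1},
    {"tx": 0, "ty": 0, "tz": 0, "wx": 0, "wy": 0, "wz": 0, "claw": 0.6},
    {"tx": 0, "ty": 0, "tz": 0, "wx": 0, "wy": 0, "wz": 0, "claw": 0.6},
    {"tx": 0, "ty": 0, "tz": 0, "wx": 0, "wy": 0, "wz": 0, "claw": 0.6},
    {"tx": 0, "ty": 0, "tz": 0.5, "wx": 0, "wy": 0, "wz": 0, "claw": 0.6},
    {"tx": 0, "ty": 0, "tz": 0.9, "wx": 0, "wy": 0, "wz": 0, "claw": 0.6},
    {"tx": 0, "ty": 0, "tz": 0.9, "wx": 0, "wy": 0, "wz": 0, "claw": 0.6},
  ],
  force=15,
)

```text
clock: 15.2
tool_pos: [0.5443, -0.0724, 0.1353]
eef_rot: [0.735, 0.678, -0.0, -0.0]
contact_force: [1.0, -0.9, 0.5]
opening: 0.794
finger_force: 0.0
```

Request:
drive_tool(
  targets=[
    {"tx": -0.3, "ty": 0.7, "tz": 0.5, "wx": 0, "wy": 0, "wz": 0, "claw": 0.6},
    {"tx": -0.3, "ty": 0.8, "tz": 0, "wx": 0, "wy": 0, "wz": 0, "claw": 0.6},
    {"tx": -0.3, "ty": 0.8, "tz": 0, "wx": 0, "wy": 0, "wz": 0, "claw": 0.6},
    {"tx": -0.3, "ty": 0.8, "tz": 0, "wx": 0, "wy": 0, "wz": 0, "claw": 0.6},
    {"tx": -0.3, "ty": 0.8, "tz": 0, "wx": 0, "wy": 0, "wz": 0, "claw": 0.6},
    {"tx": -0.3, "ty": 0.8, "tz": 0, "wx": 0, "wy": 0, "wz": 0, "claw": 0.6},
    {"tx": -0.3, "ty": 0.8, "tz": 0, "wx": 0, "wy": 0, "wz": 0, "claw": 0.6},
    {"tx": -0.3, "ty": 0.8, "tz": 0, "wx": 0, "wy": 0, "wz": 0, "claw": 0.6},
  ],
  force=15,
)

```text
clock: 16.0
tool_pos: [0.4723, 0.1174, 0.15]
eef_rot: [0.735, 0.678, 0.0, 0.0]
contact_force: [-0.6, 0.3, -0.3]
opening: 0.802
finger_force: 0.0
```

Request:
drive_tool(
  targets=[
    {"tx": -0.3, "ty": 0.8, "tz": 0, "wx": 0, "wy": 0, "wz": 0, "claw": 0.6},
    {"tx": -0.3, "ty": 0.8, "tz": 0, "wx": 0, "wy": 0, "wz": 0, "claw": 0.6},
    {"tx": -0.3, "ty": 0.8, "tz": 0, "wx": 0, "wy": 0, "wz": 0, "claw": 0.6},
    {"tx": -0.3, "ty": 0.8, "tz": 0, "wx": 0, "wy": 0, "wz": 0, "claw": 0.6},
    {"tx": -0.3, "ty": 0.8, "tz": -0.3, "wx": 0, "wy": 0, "wz": 0, "claw": 0.6},
    {"tx": -0.27, "ty": 0.47, "tz": -0.7, "wx": 0, "wy": 0, "wz": 0, "claw": 0.6},
    {"tx": 0, "ty": 0, "tz": -0.6, "wx": 0, "wy": 0, "wz": 0, "claw": 0.6},
    {"tx": 0, "ty": 0, "tz": 0, "wx": 0, "wy": 0, "wz": 0, "claw": 0.6},
  ],
  force=15,
)

```text
clock: 16.8
tool_pos: [0.4182, 0.2505, 0.1004]
eef_rot: [0.734, 0.679, -0.002, -0.0]
contact_force: [0.0, -0.2, -0.0]
opening: 0.799
finger_force: 0.0
```

```bash
python3 - <<'E'
from h import *
feet('top');feet('wrist')
E
```

```text
top foot top z 0.0180 xy 0.8686 -0.4451 r 119.7 mean [ 0.8793 -0.4435] [359, 78, 74, 36, 2454]
top foot top z 0.0356 xy 0.7408 0.1457 r 30.0 mean [0.7398 0.1451] [191, 124, 39, 38, 1110]
top foot top z 0.0947 xy 0.5431 -0.0723 r 17.0 mean [ 0.5435 -0.0723] [275, 194, 16, 15, 187]
top foot top z 0.0498 xy 0.4189 0.2491 r 16.4 mean [0.4187 0.2443] [174, 239, 11, 15, 126]
tcp [0.419  0.2502 0.1013] yaw 1.491 t 16.85 open 0.801 [-0.47  0.78 -0.27  2.09  0.58  0.35 -1.29]
wrist foot top z 0.0489 xy 0.4542 0.3601 r 17.5 mean [0.454  0.3603] [261, 2, 76, 80, 4489]
wrist foot top z 0.0486 xy 0.4193 0.2507 r 17.6 mean [0.4193 0.2516] [227, 173, 62, 67, 3147]
tcp [0.4196 0.2502 0.102 ] yaw 1.49 t 16.9 open 0.798 [-0.47  0.78 -0.27  2.09  0.58  0.35 -1.29]
```

Request:
drive_tool(
  targets=[
    {"tx": 0, "ty": 0, "tz": -0.7, "wx": 0, "wy": 0, "wz": 0, "claw": 0.6},
    {"tx": 0, "ty": 0, "tz": -0.7, "wx": 0, "wy": 0, "wz": 0, "claw": 0.6},
    {"tx": 0, "ty": 0, "tz": -0.7, "wx": 0, "wy": 0, "wz": 0, "claw": 0.6},
    {"tx": 0, "ty": 0, "tz": -0.6, "wx": 0, "wy": 0, "wz": 0, "claw": 0.6},
    {"tx": 0, "ty": 0, "tz": 0, "wx": 0, "wy": 0, "wz": 0, "claw": -1},
    {"tx": 0, "ty": 0, "tz": 0, "wx": 0, "wy": 0, "wz": 0, "claw": -1},
    {"tx": 0, "ty": 0, "tz": 0, "wx": 0, "wy": 0, "wz": 0, "claw": -1},
    {"tx": 0, "ty": 0, "tz": 0, "wx": 0, "wy": 0, "wz": 0, "claw": -1},
  ],
  force=15,
)

```text
clock: 17.7
tool_pos: [0.4204, 0.2508, 0.022]
eef_rot: [0.735, 0.678, 0.001, 0.0]
contact_force: [0.8, -0.8, 4.0]
opening: 0.533
finger_force: 15.0
```

Request:
drive_tool(
  targets=[
    {"tx": 0, "ty": 0, "tz": 0.5, "wx": 0, "wy": 0, "wz": 0, "claw": -1},
    {"tx": 0, "ty": 0, "tz": 0.8, "wx": 0, "wy": 0, "wz": 0, "claw": -1},
    {"tx": 0, "ty": 0, "tz": 0.8, "wx": 0, "wy": 0, "wz": 0, "claw": -1},
    {"tx": 0, "ty": 0, "tz": 0.8, "wx": 0, "wy": 0, "wz": 0, "claw": -1},
    {"tx": 0, "ty": 0, "tz": 0.6, "wx": 0, "wy": 0, "wz": 0, "claw": -1},
    {"tx": 0, "ty": 0, "tz": 0, "wx": 0, "wy": 0, "wz": 0, "claw": -1},
    {"tx": 0, "ty": 0, "tz": 0, "wx": 0, "wy": 0, "wz": 0, "claw": -1},
    {"tx": 0, "ty": 0, "tz": 0, "wx": 0, "wy": 0, "wz": 0, "claw": -1},
  ],
  force=15,
)

```text
clock: 18.5
tool_pos: [0.4192, 0.2501, 0.1251]
eef_rot: [0.735, 0.678, -0.001, 0.0]
contact_force: [0.0, -0.4, -0.0]
opening: 0.533
finger_force: 15.0
```

Request:
drive_tool(
  targets=[
    {"tx": 0.25, "ty": -0.5, "tz": 0, "wx": 0, "wy": 0, "wz": 0, "claw": -1},
    {"tx": 0.45, "ty": -0.9, "tz": 0, "wx": 0, "wy": 0, "wz": 0, "claw": -1},
    {"tx": 0.45, "ty": -0.9, "tz": 0, "wx": 0, "wy": 0, "wz": 0, "claw": -1},
    {"tx": 0.45, "ty": -0.9, "tz": 0, "wx": 0, "wy": 0, "wz": 0, "claw": -1},
    {"tx": 0.45, "ty": -0.9, "tz": 0, "wx": 0, "wy": 0, "wz": 0, "claw": -1},
    {"tx": 0.45, "ty": -0.9, "tz": 0, "wx": 0, "wy": 0, "wz": 0, "claw": -1},
    {"tx": 0.45, "ty": -0.9, "tz": 0, "wx": 0, "wy": 0, "wz": 0, "claw": -1},
    {"tx": 0.45, "ty": -0.9, "tz": 0, "wx": 0, "wy": 0, "wz": 0, "claw": -1},
  ],
  force=15,
)

```text
clock: 19.3
tool_pos: [0.5213, 0.0454, 0.1246]
eef_rot: [0.735, 0.678, -0.001, -0.001]
contact_force: [0.9, 0.4, -0.1]
opening: 0.535
finger_force: 15.0
```

Request:
drive_tool(
  targets=[
    {"tx": 0.45, "ty": -0.9, "tz": 0, "wx": 0, "wy": 0, "wz": 0, "claw": -1},
    {"tx": 0.5, "ty": -0.93, "tz": 0, "wx": 0, "wy": 0, "wz": 0, "claw": -1},
    {"tx": 0, "ty": 0, "tz": 0, "wx": 0, "wy": 0, "wz": 0, "claw": -1},
    {"tx": 0, "ty": 0, "tz": -0.5, "wx": 0, "wy": 0, "wz": 0, "claw": -1},
    {"tx": 0, "ty": 0, "tz": -0.5, "wx": 0, "wy": 0, "wz": 0, "claw": -1},
    {"tx": 0, "ty": 0, "tz": -0.5, "wx": 0, "wy": 0, "wz": 0, "claw": -1},
    {"tx": 0, "ty": 0, "tz": -0.3, "wx": 0, "wy": 0, "wz": 0, "claw": -1},
    {"tx": 0, "ty": 0, "tz": 0, "wx": 0, "wy": 0, "wz": 0, "claw": -1},
  ],
  force=15,
)

```text
clock: 20.1
tool_pos: [0.5488, -0.0078, 0.0702]
eef_rot: [0.735, 0.679, -0.001, -0.001]
contact_force: [-0.3, -0.0, -1.1]
opening: 0.534
finger_force: 15.0
```

```bash
python3 - <<'E'
from h import *
feet('scene')
E
```

```text
scene foot top z 0.0185 xy 0.8819 -0.4446 r 121.4 mean [ 0.8853 -0.4403] [65, 164, 65, 43, 1412]
scene foot top z 0.0979 xy 0.5526 -0.0020 r 11.8 mean [0.5532 0.    ] [258, 172, 10, 12, 63]
scene foot top z 0.0512 xy 0.4612 0.3619 r 15.2 mean [0.4594 0.3612] [376, 221, 12, 12, 81]
scene foot top z 0.0361 xy 0.7450 0.1442 r 30.1 mean [0.7454 0.1447] [232, 234, 44, 35, 1203]
tcp [ 0.5494 -0.0078  0.0711] yaw 1.491 t 20.15 open 0.535 [ 0.15  0.89 -0.38  1.91  0.67  0.48 -0.79]
```

Request:
drive_tool(
  targets=[
    {"tx": 0, "ty": 0, "tz": -0.08, "wx": 0, "wy": 0, "wz": 0, "claw": -1},
    {"tx": 0, "ty": 0, "tz": -0.07, "wx": 0, "wy": 0, "wz": 0, "claw": -1},
    {"tx": 0, "ty": 0, "tz": -0.03, "wx": 0, "wy": 0, "wz": 0, "claw": -1},
    {"tx": 0, "ty": 0, "tz": 0, "wx": 0, "wy": 0, "wz": 0, "claw": -1},
    {"tx": 0, "ty": 0, "tz": 0, "wx": 0, "wy": 0, "wz": 0, "claw": -1},
    {"tx": 0, "ty": 0, "tz": 0, "wx": 0, "wy": 0, "wz": 0, "claw": 0.6},
    {"tx": 0, "ty": 0, "tz": 0, "wx": 0, "wy": 0, "wz": 0, "claw": 0.6},
    {"tx": 0, "ty": 0, "tz": 0, "wx": 0, "wy": 0, "wz": 0, "claw": 0.6},
  ],
  force=15,
)

```text
clock: 20.95
tool_pos: [0.5502, -0.0083, 0.0665]
eef_rot: [0.735, 0.678, 0.0, 0.0]
contact_force: [0.5, -0.2, -0.6]
opening: 0.778
finger_force: 0.0
```

Request:
drive_tool(
  targets=[
    {"tx": 0, "ty": 0, "tz": 0.5, "wx": 0, "wy": 0, "wz": 0, "claw": 0.6},
    {"tx": 0, "ty": 0, "tz": 0.9, "wx": 0, "wy": 0, "wz": 0, "claw": 0.6},
    {"tx": 0, "ty": 0, "tz": 0.9, "wx": 0, "wy": 0, "wz": 0, "claw": 0.6},
    {"tx": -0.2, "ty": 0.8, "tz": 0.5, "wx": 0, "wy": 0, "wz": 0, "claw": 0.6},
    {"tx": -0.25, "ty": 0.9, "tz": 0, "wx": 0, "wy": 0, "wz": 0, "claw": 0.6},
    {"tx": -0.25, "ty": 0.9, "tz": 0, "wx": 0, "wy": 0, "wz": 0, "claw": 0.6},
    {"tx": -0.25, "ty": 0.9, "tz": 0, "wx": 0, "wy": 0, "wz": 0, "claw": 0.6},
    {"tx": -0.25, "ty": 0.9, "tz": 0, "wx": 0, "wy": 0, "wz": 0, "claw": 0.6},
  ],
  force=15,
)

```text
clock: 21.75
tool_pos: [0.5138, 0.1247, 0.1506]
eef_rot: [0.735, 0.678, 0.0, 0.0]
contact_force: [-0.1, 1.2, 0.0]
opening: 0.801
finger_force: 0.0
```

Request:
drive_tool(
  targets=[
    {"tx": -0.25, "ty": 0.9, "tz": 0, "wx": 0, "wy": 0, "wz": 0, "claw": 0.6},
    {"tx": -0.25, "ty": 0.9, "tz": 0, "wx": 0, "wy": 0, "wz": 0, "claw": 0.6},
    {"tx": -0.25, "ty": 0.9, "tz": 0, "wx": 0, "wy": 0, "wz": 0, "claw": 0.6},
    {"tx": -0.25, "ty": 0.9, "tz": 0, "wx": 0, "wy": 0, "wz": 0, "claw": 0.6},
    {"tx": -0.25, "ty": 0.9, "tz": 0, "wx": 0, "wy": 0, "wz": 0, "claw": 0.6},
    {"tx": -0.25, "ty": 0.9, "tz": 0, "wx": 0, "wy": 0, "wz": 0, "claw": 0.6},
    {"tx": -0.25, "ty": 0.9, "tz": 0, "wx": 0, "wy": 0, "wz": 0, "claw": 0.6},
    {"tx": -0.2, "ty": 0.8, "tz": 0, "wx": 0, "wy": 0, "wz": 0, "claw": 0.6},
  ],
  force=15,
)

```text
clock: 22.55
tool_pos: [0.4549, 0.3382, 0.1506]
eef_rot: [0.735, 0.678, 0.0, -0.0]
contact_force: [-0.1, 0.1, 0.7]
opening: 0.801
finger_force: 0.0
```

```bash
python3 - <<'E'
from h import *
feet('top');feet('wrist')
E
```

```text
top foot top z 0.0180 xy 0.8814 -0.4469 r 121.2 mean [ 0.8792 -0.4444] [359, 78, 74, 36, 2462]
top foot top z 0.0361 xy 0.7399 0.1451 r 29.6 mean [0.7403 0.146 ] [191, 124, 39, 38, 1120]
top foot top z 0.0939 xy 0.5486 -0.0076 r 16.8 mean [ 0.5488 -0.0069] [253, 193, 16, 15, 190]
top foot top z 0.0951 xy 0.5430 -0.0722 r 16.2 mean [ 0.5425 -0.0717] [275, 194, 16, 16, 191]
top foot top z 0.0507 xy 0.4534 0.3598 r 17.4 mean [0.4554 0.356 ] [135, 228, 14, 16, 175]
tcp [0.453 0.344 0.151] yaw 1.497 t 22.6 open 0.799 [-0.48  0.77 -0.43  1.82  0.49  0.65 -1.27]
wrist foot top z 0.0487 xy 0.4542 0.3600 r 17.4 mean [0.4542 0.3606] [231, 145, 52, 55, 2150]
tcp [0.4537 0.3416 0.1509] yaw 1.496 t 22.65 open 0.799 [-0.48  0.77 -0.43  1.82  0.49  0.65 -1.27]
```

Request:
drive_tool(
  targets=[
    {"tx": 0, "ty": 0.3, "tz": -0.5, "wx": 0, "wy": 0, "wz": 0, "claw": 0.6},
    {"tx": 0, "ty": 0.3, "tz": -0.6, "wx": 0, "wy": 0, "wz": 0, "claw": 0.6},
    {"tx": 0, "ty": 0, "tz": -0.6, "wx": 0, "wy": 0, "wz": 0, "claw": 0.6},
    {"tx": 0, "ty": 0, "tz": 0, "wx": 0, "wy": 0, "wz": 0, "claw": 0.6},
    {"tx": 0, "ty": 0, "tz": 0, "wx": 0, "wy": 0, "wz": 0, "claw": 0.6},
    {"tx": 0, "ty": 0, "tz": 0, "wx": 0, "wy": 0, "wz": 0, "claw": 0.6},
    {"tx": 0, "ty": 0, "tz": 0, "wx": 0, "wy": 0, "wz": 0, "claw": 0.6},
    {"tx": 0, "ty": 0, "tz": 0, "wx": 0, "wy": 0, "wz": 0, "claw": 0.6},
  ],
  force=15,
)

```text
clock: 23.45
tool_pos: [0.4561, 0.3547, 0.1001]
eef_rot: [0.735, 0.678, 0.001, 0.0]
contact_force: [-0.1, 0.4, -0.1]
opening: 0.801
finger_force: 0.0
```

Request:
drive_tool(
  targets=[
    {"tx": -0.06, "ty": 0.18, "tz": -0.5, "wx": 0, "wy": 0, "wz": 0, "claw": 0.6},
    {"tx": 0, "ty": 0, "tz": -0.7, "wx": 0, "wy": 0, "wz": 0, "claw": 0.6},
    {"tx": 0, "ty": 0, "tz": -0.7, "wx": 0, "wy": 0, "wz": 0, "claw": 0.6},
    {"tx": 0, "ty": 0, "tz": -0.75, "wx": 0, "wy": 0, "wz": 0, "claw": 0.6},
    {"tx": 0, "ty": 0, "tz": 0, "wx": 0, "wy": 0, "wz": 0, "claw": -1},
    {"tx": 0, "ty": 0, "tz": 0, "wx": 0, "wy": 0, "wz": 0, "claw": -1},
    {"tx": 0, "ty": 0, "tz": 0, "wx": 0, "wy": 0, "wz": 0, "claw": -1},
    {"tx": 0, "ty": 0, "tz": 0, "wx": 0, "wy": 0, "wz": 0, "claw": -1},
  ],
  force=15,
)

```text
clock: 24.25
tool_pos: [0.4543, 0.3606, 0.0209]
eef_rot: [0.735, 0.678, 0.001, -0.0]
contact_force: [-0.2, 0.1, -2.0]
opening: 0.53
finger_force: 15.0
```

Request:
drive_tool(
  targets=[
    {"tx": 0, "ty": 0, "tz": 0.5, "wx": 0, "wy": 0, "wz": 0, "claw": -1},
    {"tx": 0, "ty": 0, "tz": 0.8, "wx": 0, "wy": 0, "wz": 0, "claw": -1},
    {"tx": 0, "ty": 0, "tz": 0.8, "wx": 0, "wy": 0, "wz": 0, "claw": -1},
    {"tx": 0, "ty": 0, "tz": 0.8, "wx": 0, "wy": 0, "wz": 0, "claw": -1},
    {"tx": 0, "ty": 0, "tz": 0.6, "wx": 0, "wy": 0, "wz": 0, "claw": -1},
    {"tx": 0, "ty": 0, "tz": 0, "wx": 0, "wy": 0, "wz": 0, "claw": -1},
    {"tx": 0, "ty": 0, "tz": 0, "wx": 0, "wy": 0, "wz": 0, "claw": -1},
    {"tx": 0, "ty": 0, "tz": 0, "wx": 0, "wy": 0, "wz": 0, "claw": -1},
  ],
  force=15,
)

```text
clock: 25.05
tool_pos: [0.4535, 0.3594, 0.1244]
eef_rot: [0.735, 0.678, -0.001, 0.0]
contact_force: [0.4, -0.7, -0.4]
opening: 0.533
finger_force: 15.0
```

Request:
drive_tool(
  targets=[
    {"tx": 0.15, "ty": -0.5, "tz": 0, "wx": 0, "wy": 0, "wz": 0, "claw": -1},
    {"tx": 0.3, "ty": -0.9, "tz": 0, "wx": 0, "wy": 0, "wz": 0, "claw": -1},
    {"tx": 0.3, "ty": -0.9, "tz": 0, "wx": 0, "wy": 0, "wz": 0, "claw": -1},
    {"tx": 0.3, "ty": -0.9, "tz": 0, "wx": 0, "wy": 0, "wz": 0, "claw": -1},
    {"tx": 0.3, "ty": -0.9, "tz": 0, "wx": 0, "wy": 0, "wz": 0, "claw": -1},
    {"tx": 0.3, "ty": -0.9, "tz": 0, "wx": 0, "wy": 0, "wz": 0, "claw": -1},
    {"tx": 0.3, "ty": -0.9, "tz": 0, "wx": 0, "wy": 0, "wz": 0, "claw": -1},
    {"tx": 0.3, "ty": -0.9, "tz": 0, "wx": 0, "wy": 0, "wz": 0, "claw": -1},
  ],
  force=15,
)

```text
clock: 25.85
tool_pos: [0.5211, 0.1532, 0.1241]
eef_rot: [0.735, 0.678, -0.001, 0.0]
contact_force: [0.4, -0.4, -1.5]
opening: 0.531
finger_force: 15.0
```

Request:
drive_tool(
  targets=[
    {"tx": 0.3, "ty": -0.9, "tz": 0, "wx": 0, "wy": 0, "wz": 0, "claw": -1},
    {"tx": 0.3, "ty": -0.9, "tz": 0, "wx": 0, "wy": 0, "wz": 0, "claw": -1},
    {"tx": 0.3, "ty": -0.9, "tz": 0, "wx": 0, "wy": 0, "wz": 0, "claw": -1},
    {"tx": 0.24, "ty": -0.6, "tz": 0, "wx": 0, "wy": 0, "wz": 0, "claw": -1},
    {"tx": 0, "ty": 0, "tz": -0.5, "wx": 0, "wy": 0, "wz": 0, "claw": -1},
    {"tx": 0, "ty": 0, "tz": -0.5, "wx": 0, "wy": 0, "wz": 0, "claw": -1},
    {"tx": 0, "ty": 0, "tz": -0.4, "wx": 0, "wy": 0, "wz": 0, "claw": -1},
    {"tx": 0, "ty": 0, "tz": 0, "wx": 0, "wy": 0, "wz": 0, "claw": -1},
  ],
  force=15,
)

```text
clock: 26.65
tool_pos: [0.5539, 0.0559, 0.081]
eef_rot: [0.735, 0.678, -0.002, -0.001]
contact_force: [-0.3, 0.4, -0.4]
opening: 0.532
finger_force: 15.0
```

Request:
drive_tool(
  targets=[
    {"tx": 0, "ty": 0, "tz": -0.3, "wx": 0, "wy": 0, "wz": 0, "claw": -1},
    {"tx": 0, "ty": 0, "tz": -0.1, "wx": 0, "wy": 0, "wz": 0, "claw": -1},
    {"tx": 0, "ty": 0, "tz": -0.1, "wx": 0, "wy": 0, "wz": 0, "claw": -1},
    {"tx": 0, "ty": 0, "tz": -0.05, "wx": 0, "wy": 0, "wz": 0, "claw": -1},
    {"tx": 0, "ty": 0, "tz": 0, "wx": 0, "wy": 0, "wz": 0, "claw": -1},
    {"tx": 0, "ty": 0, "tz": 0, "wx": 0, "wy": 0, "wz": 0, "claw": -1},
    {"tx": 0, "ty": 0, "tz": 0, "wx": 0, "wy": 0, "wz": 0, "claw": -1},
    {"tx": 0, "ty": 0, "tz": 0, "wx": 0, "wy": 0, "wz": 0, "claw": -1},
  ],
  force=15,
)

```text
clock: 27.45
tool_pos: [0.5556, 0.0571, 0.0666]
eef_rot: [0.735, 0.678, 0.0, 0.0]
contact_force: [-0.4, 0.6, -0.8]
opening: 0.533
finger_force: 15.0
```

```bash
python3 - <<'E'
from h import *
feet('scene');print(r.get_state()['contact_force'])
E
```

```text
scene foot top z 0.0184 xy 0.8829 -0.4443 r 122.1 mean [ 0.8846 -0.4391] [65, 164, 65, 44, 1407]
scene foot top z 0.0963 xy 0.5589 0.0621 r 12.9 mean [0.561  0.0652] [272, 182, 11, 11, 73]
scene foot top z 0.0361 xy 0.7446 0.1440 r 30.6 mean [0.7452 0.1449] [232, 234, 44, 35, 1204]
tcp [0.5556 0.0571 0.0666] yaw 1.49 t 27.5 open 0.535 [ 0.04  0.9  -0.38  1.89  0.67  0.48 -0.9 ]
[ 0.76006529  0.54099772 -0.37096883]
```

Request:
drive_tool(
  targets=[
    {"tx": 0, "ty": 0, "tz": -0.05, "wx": 0, "wy": 0, "wz": 0, "claw": -1},
    {"tx": 0, "ty": 0, "tz": -0.03, "wx": 0, "wy": 0, "wz": 0, "claw": -1},
    {"tx": 0, "ty": 0, "tz": 0, "wx": 0, "wy": 0, "wz": 0, "claw": -1},
    {"tx": 0, "ty": 0, "tz": 0, "wx": 0, "wy": 0, "wz": 0, "claw": -1},
    {"tx": 0, "ty": 0, "tz": 0, "wx": 0, "wy": 0, "wz": 0, "claw": 0.6},
    {"tx": 0, "ty": 0, "tz": 0, "wx": 0, "wy": 0, "wz": 0, "claw": 0.6},
    {"tx": 0, "ty": 0, "tz": 0, "wx": 0, "wy": 0, "wz": 0, "claw": 0.6},
    {"tx": 0, "ty": 0, "tz": 0, "wx": 0, "wy": 0, "wz": 0, "claw": 0.6},
  ],
  force=15,
)

```text
clock: 28.3
tool_pos: [0.5555, 0.0571, 0.0641]
eef_rot: [0.735, 0.678, 0.0, 0.0]
contact_force: [-0.5, 0.5, 0.3]
opening: 0.8
finger_force: 0.0
```

Request:
drive_tool(
  targets=[
    {"tx": 0, "ty": 0, "tz": 0.5, "wx": 0, "wy": 0, "wz": 0, "claw": 0.6},
    {"tx": 0, "ty": 0, "tz": 0.9, "wx": 0, "wy": 0, "wz": 0, "claw": 0.6},
    {"tx": 0, "ty": 0, "tz": 0.9, "wx": 0, "wy": 0, "wz": 0, "claw": 0.6},
    {"tx": 0, "ty": 0, "tz": 0.9, "wx": 0, "wy": 0, "wz": 0, "claw": 0.6},
    {"tx": 0, "ty": -0.5, "tz": 0.8, "wx": 0, "wy": 0, "wz": 0, "claw": 0},
    {"tx": -0.2, "ty": -0.8, "tz": 0.3, "wx": 0, "wy": 0, "wz": -0.1, "claw": 0},
    {"tx": -0.2, "ty": -0.8, "tz": 0, "wx": 0, "wy": 0, "wz": -0.12, "claw": 0},
    {"tx": -0.2, "ty": -0.8, "tz": 0, "wx": 0, "wy": 0, "wz": -0.12, "claw": 0},
  ],
  force=15,
)

```text
clock: 29.1
tool_pos: [0.5374, -0.0308, 0.1936]
eef_rot: [0.845, 0.535, 0.0, 0.0]
contact_force: [-0.3, -0.5, 0.1]
opening: 0.505
finger_force: 0.0
```

Request:
drive_tool(
  targets=[
    {"tx": -0.25, "ty": -0.8, "tz": 0, "wx": 0, "wy": 0, "wz": -0.12, "claw": 0},
    {"tx": -0.25, "ty": -0.8, "tz": 0, "wx": 0, "wy": 0, "wz": -0.12, "claw": 0},
    {"tx": -0.25, "ty": -0.8, "tz": 0, "wx": 0, "wy": 0, "wz": -0.12, "claw": 0},
    {"tx": -0.25, "ty": -0.8, "tz": 0, "wx": 0, "wy": 0, "wz": -0.12, "claw": 0},
    {"tx": -0.25, "ty": -0.8, "tz": 0, "wx": 0, "wy": 0, "wz": -0.12, "claw": 0},
    {"tx": -0.25, "ty": -0.8, "tz": 0, "wx": 0, "wy": 0, "wz": -0.12, "claw": 0},
    {"tx": -0.25, "ty": -0.8, "tz": 0, "wx": 0, "wy": 0, "wz": -0.12, "claw": 0},
    {"tx": -0.25, "ty": -0.8, "tz": 0, "wx": 0, "wy": 0, "wz": -0.12, "claw": 0},
  ],
  force=15,
)

```text
clock: 29.9
tool_pos: [0.4771, -0.2227, 0.1931]
eef_rot: [0.998, 0.062, 0.0, 0.0]
contact_force: [-0.3, 0.3, -0.5]
opening: 0.498
finger_force: 0.0
```

```bash
python3 - <<'E'
from h import *
s=feet('wrist');feet('top')
cv2.imwrite('pics/w6.png',s['image'])
E
```

```text
wrist foot top z 0.0907 xy 0.5481 -0.0173 r 14.6 mean [ 0.5479 -0.0212] [0, 43, 43, 61, 1577]
wrist foot top z 0.0911 xy 0.5436 -0.0733 r 17.7 mean [ 0.5437 -0.0735] [51, 61, 71, 60, 2829]
tcp [ 0.475  -0.2281  0.1931] yaw 0.113 t 29.95 open 0.501 [ 0.47  0.64 -0.19  1.92  0.21  0.6  -1.31]
top foot top z 0.0177 xy 0.8788 -0.4457 r 121.1 mean [ 0.8789 -0.4409] [359, 78, 74, 36, 2445]
top foot top z 0.0357 xy 0.7406 0.1453 r 29.6 mean [0.7396 0.1458] [191, 124, 38, 38, 1121]
top foot top z 0.0933 xy 0.5538 0.0578 r 16.5 mean [0.5539 0.0582] [231, 192, 16, 15, 191]
top foot top z 0.0926 xy 0.5483 -0.0072 r 16.7 mean [ 0.5476 -0.0077] [253, 193, 16, 15, 191]
top foot top z 0.0926 xy 0.5436 -0.0719 r 16.8 mean [ 0.5434 -0.072 ] [275, 194, 16, 16, 191]
tcp [ 0.4757 -0.226   0.193 ] yaw 0.121 t 30.0 open 0.501 [ 0.47  0.64 -0.19  1.92  0.21  0.6  -1.3 ]
```

View pics/w6.png

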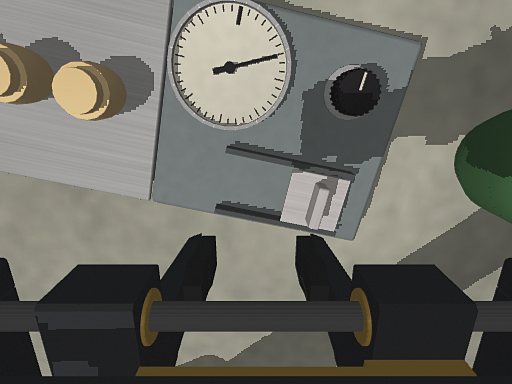

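All three feet stand on the pan and the pointer has turned clockwise. The zero mark is at (240,15), the dial centre at (230,67) and the cover rib at (318,205). Now I align over the rib.

Request:
drive_tool(
  targets=[
    {"tx": -0.07, "ty": -0.6, "tz": -0.4, "wx": 0, "wy": 0, "wz": -0.1, "claw": 0},
    {"tx": -0.07, "ty": -0.6, "tz": -0.5, "wx": 0, "wy": 0, "wz": -0.1, "claw": 0},
    {"tx": -0.07, "ty": -0.6, "tz": -0.5, "wx": 0, "wy": 0, "wz": 0, "claw": 0},
    {"tx": 0, "ty": 0, "tz": -0.5, "wx": 0, "wy": 0, "wz": 0, "claw": 0},
    {"tx": 0, "ty": 0, "tz": -0.3, "wx": 0, "wy": 0, "wz": 0, "claw": 0},
    {"tx": 0, "ty": 0, "tz": 0, "wx": 0, "wy": 0, "wz": 0, "claw": 0},
    {"tx": 0, "ty": 0, "tz": 0, "wx": 0, "wy": 0, "wz": 0, "claw": 0},
    {"tx": 0, "ty": 0, "tz": 0, "wx": 0, "wy": 0, "wz": 0, "claw": 0},
  ],
  force=15,
)

```text
clock: 30.8
tool_pos: [0.4719, -0.2754, 0.1277]
eef_rot: [0.999, -0.04, 0.001, 0.0]
contact_force: [0.0, -1.0, 1.0]
opening: 0.499
finger_force: 0.0
```

```bash
cat >> h.py <<'E'
def rib(n='wrist',w=.07):
    s=snap(n);P=cloud(s);d=P-np.array([.469,-.281,0]);x=d[...,:2]@EX;y=d[...,:2]@EY
    m=(abs(x)<.03)&(y>-.03)&(y<.09)&(P[...,2]>.079)&(P[...,2]<.09)&(s['image'].max(-1)>70)
    q=P[m];R=cv2.minAreaRect((q[:,:2]*1000).astype(np.float32));print(n,'rib',len(q),[np.round(a,1) for a in R]);e=r.get_state()
    print('tcp',e['tool_pos'].round(4),(2*np.arctan2(e['eef_rot'][1],e['eef_rot'][0])).round(3),e['contact_force'].round(1),round(e['clock'],2));return s
E
python3 - <<'E'
from h import *
s=load('wrist');c,rad,A,p=dial(s);print(c,rad)
for k in(.036,.039):print(k,runs(A,p[k]<100))
for n in('top',):
    c,rad,A,p=dial(load(n))
    for k in(.036,.039):print(k,runs(A,p[k]<130))
rib('wrist');rib('top')
E
```

```text
[ 0.5777641  -0.18614746] 54.08921432495117
0.036 [(0.033, 0.087), (1.145, 0.087)]
0.039 [(0.035, 0.083), (1.139, 0.074)]
0.036 [(-0.009, 0.022), (1.119, 0.087)]
0.039 [(-0.011, 0.061), (1.124, 0.087)]
wrist rib 815 [array([ 468.9, -280.8]), array([ 9.8, 39.4]), np.float64(84.3)]
tcp [ 0.4719 -0.2756  0.1278] -0.079 [-0.1  0.9 -0.8] 30.85
top rib 0 [array([0., 0.]), array([0., 0.]), np.float64(0.0)]
tcp [ 0.4717 -0.2758  0.1278] -0.08 [-0.5 -0.3 -0.7] 30.9
```

Request:
drive_tool(
  targets=[
    {"tx": -0.1, "ty": -0.17, "tz": -0.4, "wx": 0, "wy": 0, "wz": 0, "claw": 0},
    {"tx": 0, "ty": 0, "tz": -0.5, "wx": 0, "wy": 0, "wz": 0, "claw": 0},
    {"tx": 0, "ty": 0, "tz": -0.5, "wx": 0, "wy": 0, "wz": 0, "claw": 0},
    {"tx": 0, "ty": 0, "tz": -0.35, "wx": 0, "wy": 0, "wz": 0, "claw": 0},
    {"tx": 0, "ty": 0, "tz": 0, "wx": 0, "wy": 0, "wz": 0, "claw": 0},
    {"tx": 0, "ty": 0, "tz": 0, "wx": 0, "wy": 0, "wz": 0, "claw": -1},
    {"tx": 0, "ty": 0, "tz": 0, "wx": 0, "wy": 0, "wz": 0, "claw": -1},
    {"tx": 0, "ty": 0, "tz": 0, "wx": 0, "wy": 0, "wz": 0, "claw": -1},
  ],
  force=15,
)

```text
clock: 31.7
tool_pos: [0.4686, -0.2812, 0.0751]
eef_rot: [0.999, -0.04, 0.001, 0.0]
contact_force: [0.5, 0.2, -0.6]
opening: 0.251
finger_force: 0.0
```

```bash
python3 - <<'E'
from h import *
rib('wrist');e=r.get_state();print(e['opening'],e['finger_force'])
E
```

```text
wrist rib 1437 [array([ 467.3, -278.2]), array([39. , 31.2]), np.float64(22.3)]
tcp [ 0.4686 -0.2812  0.0751] -0.08 [-0.8 -0.1 -0.5] 31.75
0.20518237153394733 0.0
```

Request:
drive_tool(
  targets=[
    {"tx": 0, "ty": 0, "tz": 0, "wx": 0, "wy": 0, "wz": 0, "claw": -1},
    {"tx": 0, "ty": 0, "tz": 0, "wx": 0, "wy": 0, "wz": 0, "claw": -1},
    {"tx": 0, "ty": 0, "tz": 0, "wx": 0, "wy": 0, "wz": 0, "claw": -1},
    {"tx": 0.03, "ty": 0.4, "tz": 0, "wx": 0, "wy": 0, "wz": 0, "claw": -1},
    {"tx": 0.04, "ty": 0.4, "tz": 0, "wx": 0, "wy": 0, "wz": 0, "claw": -1},
    {"tx": 0.03, "ty": 0.4, "tz": 0, "wx": 0, "wy": 0, "wz": 0, "claw": -1},
    {"tx": 0.04, "ty": 0.4, "tz": 0, "wx": 0, "wy": 0, "wz": 0, "claw": -1},
    {"tx": 0.03, "ty": 0.4, "tz": 0, "wx": 0, "wy": 0, "wz": 0, "claw": -1},
  ],
  force=15,
)

```text
clock: 32.55
tool_pos: [0.4738, -0.2202, 0.0749]
eef_rot: [0.999, -0.04, 0.0, 0.0]
contact_force: [0.3, -2.1, 5.2]
opening: 0.113
finger_force: 15.0
```

Request:
drive_tool(
  targets=[
    {"tx": 0, "ty": 0.06, "tz": 0, "wx": 0, "wy": 0, "wz": 0, "claw": -1},
    {"tx": 0, "ty": 0, "tz": 0, "wx": 0, "wy": 0, "wz": 0, "claw": -1},
    {"tx": 0, "ty": 0, "tz": 0, "wx": 0, "wy": 0, "wz": 0, "claw": -1},
    {"tx": 0, "ty": 0, "tz": 0, "wx": 0, "wy": 0, "wz": 0, "claw": -1},
    {"tx": 0, "ty": 0, "tz": 0, "wx": 0, "wy": 0, "wz": 0, "claw": -1},
    {"tx": 0, "ty": 0, "tz": 0, "wx": 0, "wy": 0, "wz": 0, "claw": -1},
    {"tx": 0, "ty": 0, "tz": 0, "wx": 0, "wy": 0, "wz": 0, "claw": -1},
    {"tx": 0, "ty": 0, "tz": 0, "wx": 0, "wy": 0, "wz": 0, "claw": -1},
  ],
  force=15,
)

```text
clock: 33.35
tool_pos: [0.4738, -0.2189, 0.075]
eef_rot: [0.999, -0.04, 0.001, 0.0]
contact_force: [-0.7, -1.2, 6.3]
opening: 0.116
finger_force: 15.0
```

Request:
drive_tool(
  targets=[
    {"tx": 0, "ty": 0, "tz": 0, "wx": 0, "wy": 0, "wz": 0, "claw": -0.4},
    {"tx": 0, "ty": 0, "tz": 0, "wx": 0, "wy": 0, "wz": 0, "claw": -0.4},
    {"tx": 0, "ty": 0, "tz": 0.6, "wx": 0, "wy": 0, "wz": 0, "claw": -0.4},
    {"tx": 0, "ty": 0, "tz": 0.6, "wx": 0, "wy": 0, "wz": 0, "claw": -0.4},
    {"tx": -0.04, "ty": -0.5, "tz": 0.2, "wx": 0, "wy": 0, "wz": 0, "claw": -1},
    {"tx": -0.04, "ty": -0.5, "tz": 0, "wx": 0, "wy": 0, "wz": 0, "claw": -1},
    {"tx": -0.04, "ty": -0.5, "tz": 0, "wx": 0, "wy": 0, "wz": 0, "claw": -1},
    {"tx": -0.04, "ty": -0.58, "tz": 0, "wx": 0, "wy": 0, "wz": 0, "claw": -1},
  ],
  force=15,
)

```text
clock: 34.15
tool_pos: [0.4682, -0.2814, 0.1161]
eef_rot: [0.999, -0.04, -0.001, -0.001]
contact_force: [0.5, 0.1, 0.1]
opening: 0.008
finger_force: 0.0
```

Request:
drive_tool(
  targets=[
    {"tx": 0, "ty": 0, "tz": 0, "wx": 0, "wy": 0, "wz": 0, "claw": -1},
    {"tx": 0, "ty": 0, "tz": 0, "wx": 0, "wy": 0, "wz": 0, "claw": -1},
    {"tx": 0, "ty": 0, "tz": 0, "wx": 0, "wy": 0, "wz": 0, "claw": -1},
    {"tx": 0, "ty": 0, "tz": 0, "wx": 0, "wy": 0, "wz": 0, "claw": -1},
    {"tx": 0, "ty": 0, "tz": 0, "wx": 0, "wy": 0, "wz": 0, "claw": -1},
    {"tx": 0, "ty": 0, "tz": 0, "wx": 0, "wy": 0, "wz": 0, "claw": -1},
    {"tx": 0, "ty": 0, "tz": 0, "wx": 0, "wy": 0, "wz": 0, "claw": -1},
    {"tx": 0, "ty": 0, "tz": 0, "wx": 0, "wy": 0, "wz": 0, "claw": -1},
  ],
  force=15,
)

```text
clock: 34.95
tool_pos: [0.4685, -0.2815, 0.1166]
eef_rot: [0.999, -0.04, 0.0, 0.0]
contact_force: [0.4, 0.3, 0.4]
opening: 0.007
finger_force: 0.0
```

```bash
python3 - <<'E'
from h import *
s=rib('wrist');cv2.imwrite('pics/w7.png',s['image']);feet('top')
E
```

```text
wrist rib 1022 [array([ 474. , -219.3]), array([10.3, 40.1]), np.float64(85.0)]
tcp [ 0.4685 -0.2816  0.1165] -0.08 [-1.  -0.3  0.2] 35.0
top foot top z 0.0180 xy 0.8834 -0.4446 r 120.2 mean [ 0.8796 -0.4431] [359, 78, 74, 36, 2449]
top foot top z 0.0358 xy 0.7397 0.1448 r 29.7 mean [0.7402 0.1454] [191, 124, 39, 38, 1122]
top foot top z 0.0918 xy 0.5542 0.0575 r 17.0 mean [0.554  0.0572] [231, 192, 16, 15, 190]
top foot top z 0.0927 xy 0.5487 -0.0077 r 16.7 mean [ 0.5487 -0.009 ] [253, 193, 16, 15, 191]
top foot top z 0.0926 xy 0.5439 -0.0720 r 16.7 mean [ 0.5429 -0.0721] [275, 194, 16, 16, 194]
tcp [ 0.4685 -0.2816  0.1166] yaw -0.08 t 35.05 open 0.006 [ 0.53  0.78 -0.11  1.91  0.18  0.46 -1.37]
```

View pics/w7.png

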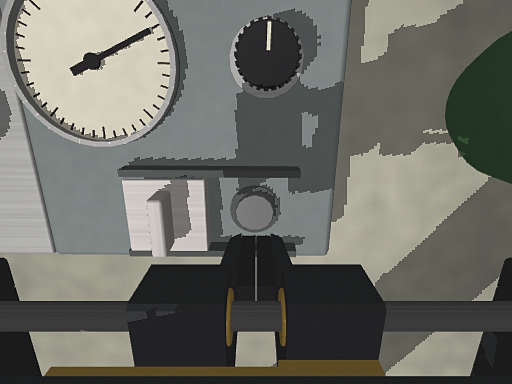

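The cover is fully open, and the button is exposed at (255,210), right under the fingertips. I press it.

Request:
drive_tool(
  targets=[
    {"tx": 0, "ty": 0, "tz": -0.5, "wx": 0, "wy": 0, "wz": 0, "claw": -1},
    {"tx": 0, "ty": 0, "tz": -0.6, "wx": 0, "wy": 0, "wz": 0, "claw": -1},
    {"tx": 0, "ty": 0, "tz": -0.6, "wx": 0, "wy": 0, "wz": 0, "claw": -1},
    {"tx": 0, "ty": 0, "tz": -0.1, "wx": 0, "wy": 0, "wz": 0, "claw": -1},
    {"tx": 0, "ty": 0, "tz": -0.1, "wx": 0, "wy": 0, "wz": 0, "claw": -1},
    {"tx": 0, "ty": 0, "tz": -0.05, "wx": 0, "wy": 0, "wz": 0, "claw": -1},
    {"tx": 0, "ty": 0, "tz": 0, "wx": 0, "wy": 0, "wz": 0, "claw": -1},
    {"tx": 0, "ty": 0, "tz": 0, "wx": 0, "wy": 0, "wz": 0, "claw": -1},
  ],
  force=15,
)

```text
clock: 35.85
tool_pos: [0.468, -0.2812, 0.0587]
eef_rot: [0.999, -0.04, -0.0, -0.0]
contact_force: [-2.9, 2.7, 3.9]
opening: 0.004
finger_force: 2.1
```

Nearly down, so I press about 2 mm further while watching the force.

Request:
drive_tool(
  targets=[
    {"tx": 0, "ty": 0, "tz": -0.04, "wx": 0, "wy": 0, "wz": 0, "claw": -1},
    {"tx": 0, "ty": 0, "tz": -0.03, "wx": 0, "wy": 0, "wz": 0, "claw": -1},
    {"tx": 0, "ty": 0, "tz": 0, "wx": 0, "wy": 0, "wz": 0, "claw": -1},
    {"tx": 0, "ty": 0, "tz": 0, "wx": 0, "wy": 0, "wz": 0, "claw": -1},
    {"tx": 0, "ty": 0, "tz": 0, "wx": 0, "wy": 0, "wz": 0, "claw": -1},
    {"tx": 0, "ty": 0, "tz": 0, "wx": 0, "wy": 0, "wz": 0, "claw": -1},
    {"tx": 0, "ty": 0, "tz": 0, "wx": 0, "wy": 0, "wz": 0, "claw": -1},
    {"tx": 0, "ty": 0, "tz": 0, "wx": 0, "wy": 0, "wz": 0, "claw": -1},
  ],
  force=15,
)

```text
clock: 36.65
tool_pos: [0.4681, -0.2813, 0.0582]
eef_rot: [0.999, -0.04, -0.0, 0.0]
contact_force: [-4.9, 4.7, 22.7]
opening: 0.003
finger_force: 11.2
```

The button bottomed at 22.7 N. I lift off and return to the rib.

Request:
drive_tool(
  targets=[
    {"tx": 0, "ty": 0, "tz": 0.6, "wx": 0, "wy": 0, "wz": 0, "claw": -1},
    {"tx": 0, "ty": 0, "tz": 0.7, "wx": 0, "wy": 0, "wz": 0, "claw": -1},
    {"tx": 0, "ty": 0, "tz": 0.7, "wx": 0, "wy": 0, "wz": 0, "claw": -0.3},
    {"tx": 0.05, "ty": 0.6, "tz": 0, "wx": 0, "wy": 0, "wz": 0, "claw": -0.3},
    {"tx": 0.05, "ty": 0.7, "tz": 0, "wx": 0, "wy": 0, "wz": 0, "claw": -0.3},
    {"tx": 0.07, "ty": 0.75, "tz": 0, "wx": 0, "wy": 0, "wz": 0, "claw": -0.3},
    {"tx": 0, "ty": 0, "tz": 0, "wx": 0, "wy": 0, "wz": 0, "claw": -0.3},
    {"tx": 0, "ty": 0, "tz": 0, "wx": 0, "wy": 0, "wz": 0, "claw": -0.3},
  ],
  force=15,
)

```text
clock: 37.45
tool_pos: [0.4743, -0.2207, 0.1162]
eef_rot: [0.999, -0.04, 0.001, 0.001]
contact_force: [0.6, -0.8, 0.5]
opening: 0.349
finger_force: 0.0
```

Request:
drive_tool(
  targets=[
    {"tx": 0, "ty": 0.03, "tz": -0.5, "wx": 0, "wy": 0, "wz": 0, "claw": -0.3},
    {"tx": 0, "ty": 0, "tz": -0.5, "wx": 0, "wy": 0, "wz": 0, "claw": -0.3},
    {"tx": 0, "ty": 0, "tz": -0.37, "wx": 0, "wy": 0, "wz": 0, "claw": -0.3},
    {"tx": 0, "ty": 0, "tz": 0, "wx": 0, "wy": 0, "wz": 0, "claw": -0.3},
    {"tx": 0, "ty": 0, "tz": 0, "wx": 0, "wy": 0, "wz": 0, "claw": -1},
    {"tx": 0, "ty": 0, "tz": 0, "wx": 0, "wy": 0, "wz": 0, "claw": -1},
    {"tx": 0, "ty": 0, "tz": 0, "wx": 0, "wy": 0, "wz": 0, "claw": -1},
    {"tx": 0, "ty": 0, "tz": 0, "wx": 0, "wy": 0, "wz": 0, "claw": -1},
  ],
  force=15,
)

```text
clock: 38.25
tool_pos: [0.474, -0.2195, 0.0754]
eef_rot: [0.999, -0.04, 0.001, 0.0]
contact_force: [0.2, -0.0, 1.8]
opening: 0.11
finger_force: 15.0
```

Request:
drive_tool(
  targets=[
    {"tx": 0, "ty": 0, "tz": 0, "wx": 0, "wy": 0, "wz": 0, "claw": -1},
    {"tx": -0.03, "ty": -0.4, "tz": 0, "wx": 0, "wy": 0, "wz": 0, "claw": -1},
    {"tx": -0.04, "ty": -0.4, "tz": 0, "wx": 0, "wy": 0, "wz": 0, "claw": -1},
    {"tx": -0.04, "ty": -0.4, "tz": 0, "wx": 0, "wy": 0, "wz": 0, "claw": -1},
    {"tx": -0.03, "ty": -0.4, "tz": 0, "wx": 0, "wy": 0, "wz": 0, "claw": -1},
    {"tx": -0.04, "ty": -0.4, "tz": 0, "wx": 0, "wy": 0, "wz": 0, "claw": -1},
    {"tx": 0, "ty": -0.13, "tz": 0, "wx": 0, "wy": 0, "wz": 0, "claw": -1},
    {"tx": 0, "ty": 0, "tz": 0, "wx": 0, "wy": 0, "wz": 0, "claw": -1},
  ],
  force=15,
)

```text
clock: 39.05
tool_pos: [0.4687, -0.2809, 0.0754]
eef_rot: [0.999, -0.039, 0.0, -0.002]
contact_force: [-1.8, 6.3, 6.5]
opening: 0.113
finger_force: 15.0
```

Request:
drive_tool(
  targets=[
    {"tx": 0, "ty": 0, "tz": 0, "wx": 0, "wy": 0, "wz": 0, "claw": -1},
    {"tx": 0, "ty": 0, "tz": 0, "wx": 0, "wy": 0, "wz": 0, "claw": -1},
    {"tx": 0, "ty": 0, "tz": 0, "wx": 0, "wy": 0, "wz": 0, "claw": -1},
    {"tx": 0, "ty": 0, "tz": 0, "wx": 0, "wy": 0, "wz": 0, "claw": -1},
    {"tx": 0, "ty": 0, "tz": 0, "wx": 0, "wy": 0, "wz": 0, "claw": -1},
    {"tx": 0, "ty": 0, "tz": 0, "wx": 0, "wy": 0, "wz": 0, "claw": -1},
    {"tx": 0, "ty": 0, "tz": 0, "wx": 0, "wy": 0, "wz": 0, "claw": -1},
    {"tx": 0, "ty": 0, "tz": 0, "wx": 0, "wy": 0, "wz": 0, "claw": -1},
  ],
  force=15,
)

```text
clock: 39.85
tool_pos: [0.4687, -0.2808, 0.0754]
eef_rot: [0.999, -0.039, 0.0, -0.001]
contact_force: [0.0, 6.1, 7.7]
opening: 0.11
finger_force: 15.0
```

The 6 N reaction shows the cover against its stop. I release, lift and verify.

Request:
drive_tool(
  targets=[
    {"tx": 0, "ty": 0, "tz": 0, "wx": 0, "wy": 0, "wz": 0, "claw": -0.3},
    {"tx": 0, "ty": 0, "tz": 0, "wx": 0, "wy": 0, "wz": 0, "claw": -0.3},
    {"tx": 0, "ty": 0, "tz": 0, "wx": 0, "wy": 0, "wz": 0, "claw": -0.3},
    {"tx": 0, "ty": 0, "tz": 0.6, "wx": 0, "wy": 0, "wz": 0, "claw": -0.3},
    {"tx": 0, "ty": 0, "tz": 0.9, "wx": 0, "wy": 0, "wz": 0, "claw": -0.3},
    {"tx": 0, "ty": 0, "tz": 0.9, "wx": 0, "wy": 0, "wz": 0, "claw": -0.3},
    {"tx": -0.3, "ty": -0.3, "tz": 0.9, "wx": 0, "wy": 0, "wz": 0, "claw": -0.3},
    {"tx": -0.3, "ty": -0.3, "tz": 0.6, "wx": 0, "wy": 0, "wz": 0, "claw": -0.3},
  ],
  force=15,
)

```text
clock: 40.65
tool_pos: [0.4505, -0.3017, 0.1935]
eef_rot: [0.999, -0.04, 0.001, 0.001]
contact_force: [0.0, -0.1, 0.5]
opening: 0.35
finger_force: 0.0
```

```bash
python3 - <<'E'
from h import *
s=rib('wrist');cv2.imwrite('pics/w8.png',s['image']);t=feet('top')
for s,h in((s,100),(t,130)):
    c,rad,A,p=dial(s);print(c,runs(A,p[.039]<h))
E
```

```text
wrist rib 535 [array([ 468.6, -280.8]), array([ 9.8, 39.9]), np.float64(84.2)]
tcp [ 0.4492 -0.3049  0.1955] -0.084 [-1.4 -1.1  1.6] 40.7
top foot top z 0.0180 xy 0.8816 -0.4472 r 121.4 mean [ 0.879  -0.4423] [359, 78, 74, 36, 2453]
top foot top z 0.0358 xy 0.7407 0.1457 r 29.6 mean [0.7399 0.1467] [191, 124, 39, 38, 1122]
top foot top z 0.0925 xy 0.5540 0.0573 r 17.2 mean [0.5539 0.0576] [231, 192, 16, 15, 190]
top foot top z 0.0929 xy 0.5489 -0.0078 r 16.9 mean [ 0.549 -0.007] [253, 193, 16, 15, 191]
top foot top z 0.0928 xy 0.5432 -0.0719 r 16.6 mean [ 0.542  -0.0718] [275, 194, 16, 16, 195]
tcp [ 0.4498 -0.304   0.1939] yaw -0.084 t 40.75 open 0.35 [ 0.61  0.65 -0.16  1.87  0.17  0.62 -1.32]
[ 0.42692755 -0.25248953] [(-2.985, 0.318), (-1.167, 0.392), (0.796, 0.07), (1.298, 0.14), (2.895, 0.488)]
[ 0.57796533 -0.18662259] [(-0.002, 0.07), (1.128, 0.096)]
```

View pics/w8.png

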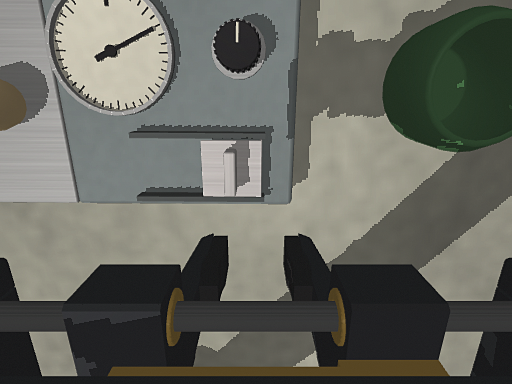

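The cover is shut at (231,168), the three feet stand on the pan, and the zero mark is at about 0 rad. I hand the job in.

```bash
python3 -c "
from h import *
print(workorder.finish_job())"
```

```text
the job is handed in; nothing more can be done
None
```

The job is handed in: the tare reads zero to within about 0.02 rad on the dial, all three feet stand on the pan, the record button was pressed to its stop, and the cover is fully shut again; the hand-in gave no verdict.

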